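# Contact a solar cell coupon in the bench press and hold the lever for the reading

## Task

Make contact on the solar cell coupon for its measurement. With the hand lever still locked by the red safety catch, wind the crank clockwise until the blue press head sits fully down on its brass stop collars; then flip the red catch right over, clear of the lever, and pull the lever forward to its stop so that the pins press on the cell. Finish while still holding the lever there: do not let go. Leave the multimeter, tape roll, parts bin and screwdriver alone.

Things in the scene. Friction and masses are not known exactly. Their poses are not given: they have to be found in the camera images.
- press: Two-column bench press, fixed. Origin: centre of its base's underside (grey plate 260 x 340 x 20 mm), on the bench. Press frame: x = back, -x = forward (to the operator), y = left, -y = right, z up. Columns (24 mm) at y = +/-128; blue yoke on top (54 x 310 mm, z 195 to 225). The blue head (90 x 310 x 70 mm, front face at x = -50) slides below it, down to brass stop collars (top at z = 90 mm)
- crank (a joint): Crank on top of the yoke, rad, grows clockwise from above. 0 = head 25 mm above its collars, crank arm pointing forward (press -x); 15.7 (2.5 turns) = head down on the collars, a hard stop, arm pointing back; 10 mm a turn. Starts 1.1 to 1.9 turns short of the stop. Friction 0.12 N m (2 to 3 N at the handle); stays where it is left
- crank_grip (a point): Middle of the crank's upright black handle, a cylinder 22 mm in diameter and 42 mm tall that spins freely on its pin; z = 286 mm (handle from 263 to 305 mm; top of the 20 mm wide steel crank arm beneath it at 261 mm). It travels on a circle of radius 55 mm about point crank_axis
- crank_axis (a point): Point on the vertical axis of the crank (the centre line of the press), at the height of crank_grip. Its orientation is that of the press
- catch (a joint): Red safety catch, a flat bar 80 mm long on a bracket on the head's top that turns about a front-to-back axis; rad. 0 = level, pointing right, in front of the lever's lug (lever locked). Grows as the free end is swung up and over to the left; 1.57 upright; 2.8 = fully over, clear of the lever (stop). Light friction; past about 2 it falls open by itself. Starts at 0
- catch_grip (a point): Middle of the catch's round red handle, a level pin 14 mm in diameter that points forward from the free end of the bar, free over 50 mm (25 mm to either side of this point along the press's x). It travels on an arc of radius 80 mm in the press's y-z plane about point catch_pivot
- catch_pivot (a point): Point on the axis of the catch (parallel to the press's x axis), level with the middle of the handle along x; it goes up and down with the head. Orientation is that of the press
- lever_angle (a joint): Hand lever on the right of the head, rad. 0 = rest, leaning 15 degrees back from upright; grows as the ball is pulled forward and down; 1.047 = stop, leaning 45 degrees forward. Locked by the catch it moves under 0.1. A spring returns it when let go: 3 N at the ball at first, 7 to 9 N at the stop. With the head down the pins meet the cell at about 0.74
- lever_ball (a point): Centre of the lever's black ball, 34 mm in diameter, at the end of a 14 mm rod. It travels on an arc of radius 160 mm, in the press's x-z plane, about point lever_pivot
- lever_pivot (a point): Point on the axis of the lever (parallel to the press's y axis), in the plane of the lever; it goes up and down with the head. Orientation is that of the press
- lever: The hand lever with its hub, lug and ball; origin at lever_pivot. Its z axis is 15 degrees off the rod
- contact_bar: Orange contact plate (120 x 130 x 10 mm) under the ram with six brass contact pins, each on springs; origin at the level of the pin tips, on the centre line of the press. With the head down and the lever at rest the tips are 10 mm above the cell; with the lever at its stop they press on it with about 25 N
- coupon: Solar cell coupon, a dark glass laminate 160 x 160 x 5 mm, already lying in the nest on the press base; origin at the centre of its underside, 26 mm above the bench
- multimeter: Orange multimeter (190 x 90 x 40 mm) lying on the bench left in front of the press; origin at the centre of its underside. Not part of the job
- tape_roll: Roll of blue tape lying flat, 104 mm in diameter, 25 mm tall, to the right; origin at the centre of its underside. Not part of the job
- parts_bin: Open blue bin (150 x 200 x 60 mm) with junction boxes, left of the press; origin at the centre of its underside. Not part of the job
- screwdriver: Yellow-handled screwdriver lying on the bench to the right. Not part of the job
Not all that is in view belongs to the job. Of the things like the coupon, leave any that is pink or purple; of the rest the larger one is meant.

How it is judged:
On the way, in this order (a step that is already met when the one before it is completed fails the run):
1. the head is wound down onto its stop collars while the catch still locks the lever (value of joint crank above 15.3 rad and value of joint catch below 0.4 rad and value of joint lever_angle below 0.2 rad), for 0.2 s.
2. the catch is flipped over while the lever is still at rest (value of joint catch above 2.2 rad and value of joint lever_angle below 0.25 rad), for 0.1 s.
3. the lever is pulled to its stop and the pins press on the cell (value of joint lever_angle above 0.97 rad and contact force between contact_bar and coupon above 12 N), for 0.2 s.
At the end, for the whole second after the job is handed in: The robot's fingers hold the lever within about 0.08 rad (4 degrees) of its stop, the pins press on the cell with more than 12 N, the head is down on its collars (crank within 0.4 rad of its stop, 0.6 mm of height), the catch lies flipped over past 2.2 rad, and the coupon still lies in its nest (all of step 3 and contact force between the fingers and lever above 1 N and value of joint crank above 15.3 rad and value of joint catch above 2.2 rad and horizontal distance between coupon and press below 0.006 m); the arm keeps its last pose, push and grip.
It fails at once if a bystander (multimeter, tape roll, parts bin or screwdriver) is shoved by more than 25 mm (distance of any of multimeter, tape_roll, parts_bin, screwdriver from where it was at the start of the episode above 0.025 m).
It also fails if it takes over 72 s, if anything falls off the work surface, if the arm or the gripper's body presses on something with over 40 N, if the wrist force passes 120 N, or if a joint passes its speed limit or range.

## Robot

A 6-joint arm with a two-finger parallel gripper is mounted at the origin on the work surface. World frame = base frame: x ahead of the robot, y to its left, z up, the work surface at z = 0. Lengths are in m, angles in rad, forces in N, time in s.
With the tool pointing down it reaches from about 0.35 to 0.775 m from the base axis. Payload 5.5 kg.
Tool frame: the origin (TCP) lies at the very end of the fingers, on their centre line; the grasp point (between the pads) lies 19 mm behind it; z points along the fingers, y is the line along which they close (so a half turn about z gives the same grasp; the last joint's range is limited). The gripper opens to 85 mm and grips with 20 to 120 N. Pads are 22 mm wide; open, the fingers measure 114 mm over their backs; the gripper's body (76 mm by 85 mm) begins 54 mm behind the grasp point. The pads swing forward as they close: fully open they stand 13 mm farther back than shut.
Start: joints at [-1.484, 0.313, 0.046, 1.304, 0, 1.431], TCP at [0.129, -0.56, 0.197] pointing down, gripper open.
Joint ranges: [-2.76, 2.76], [-0.86, 1.69], [-1.03, 1.26], [-2.2, 2.34], [-1.47, 1.5], [-3.14, 3.14]. Speed limits (rad/s): [2.57, 2.57, 3.14, 3.14, 3.14, 3.14].

## Interface

Orientations are given as a unit quaternion [w, x, y, z].
In Python, from workcell import env, imaging, ticket gives the robot as it stands. The module is installed in compiled form; this text tells all that it offers.
- The arm moves only by the tool apply_moves, never from a script. Its argument "rows" is a list of rows, each an object with "xyz": the shift along the tool's x, y, z in mm, a list of three; "turn": the turn, a rotation vector about the tool's x, y, z in rad, a list of three; "grip": the opening, from 0 (shut) to 1 (fully open). A call has 1 to 12 rows; each row is the pose to reach, as a shift and turn from the pose commanded when the call began, along the tool's axes at that moment; what a row does not reach only later rows make up. A row lasts 1/12 s, in which the tool goes at most 41.7 mm and 7.16 degrees, less where a joint would pass 70% of its speed; a pose out of reach is approached as far as the arm can. A call with a gripper value outside its range is refused whole. The fingers move at their own pace and stop on an object; "force" is the grip in N (left out, the last holds). Time passes only in rows, so rows that repeat a pose let the fingers close. It gives the time, the measured TCP pose, the force, the opening and the grip force at its end, in the units of the state.
- env.get_state(): the state, without advancing time (a new reading comes with each control period).
- imaging.read_camera(name): name is "scene" or "top" or "wrist"; returns a dict with "color" (420x560x3 uint8, blue, green, red), "z_map" (420x560 float32, m along the optical axis (not along the pixel's ray), 0 where there is no reading), "camera_matrix" (3x3 intrinsics, pixels), "k1" (the pictures are not rectified: a ray, as slopes to the right and down, at radius r is drawn at 1 + k1 r^2 times it, then the intrinsics apply), "view" (4x4, takes a point from world to camera coordinates). Camera axes: x right, y down, z forward; pixel columns grow to the right and rows downward; lengths in m; the calibration is good to about 2 mm. A picture is of the moment at which its call begins.
- ticket.hand_in(): hands the job in; it is judged then, once.
The state is a dict: "clock": time; "joint_pos": joint angles; "qvel": joint speeds; "tau": joint torques, N m; "tcp_pos": TCP position; "orientation": TCP orientation; "wrist_force": force on the tool from outside, world axes, zero at the start; "ft_torque": the same for the moment, N m; "finger_gap": finger opening in m; "grip_force": force on a finger pad.
Only numpy, scipy, OpenCV 4.12 (cv2) and the standard library are available. Lean on these libraries where they do the work, as an engineer would, in place of code of your own. Each camera call takes 0.05 s, during which the arm holds its last target. There are 200 camera calls.

## Working session

There is one attempt and no reset: what is moved stays moved. The work goes in short steps, Python scripts to look and compute and a tool call to move; the robot and the scene stay as the last step left them, time stands still between calls to the robot, and variables do not carry over. Pictures are saved under pics/ and viewed, at most 10 in all, crops included, and the job is handed in when it is done.

Besides the shell and the picture viewer there is one more tool, called after "Request:" as name(argument=value, ...) on one line, values as JSON. apply_moves: Moves the arm, as the interface text tells. Its arguments: {"type":"object","properties":{"rows":{"type":"array"},"force":{"type":"number"}},"required":["rows"]}

```bash
mkdir -p pics && cat > h.py <<'E'
import numpy as np, cv2
from scipy.spatial.transform import Rotation as R
from workcell import env, imaging, ticket
def cam(n):
    d=imaging.read_camera(n); np.savez(f'pics/{n}.npz',**d); return d
def load(n): return np.load(f'pics/{n}.npz')
def px2w(d,u,v,z=None):
    K=d['camera_matrix'];k1=float(d['k1'])
    x=(u-K[0,2])/K[0,0];y=(v-K[1,2])/K[1,1]
    rd=np.hypot(x,y);r=rd
    for _ in range(20): r=rd/(1+k1*r*r)
    s=r/rd if rd>0 else 1
    if z is None: z=float(d['z_map'][int(round(v)),int(round(u))])
    T=np.linalg.inv(d['view'])
    return (T@np.array([x*s*z,y*s*z,z,1]))[:3]
def w2px(d,p):
    c=d['view']@np.append(p,1);x,y=c[0]/c[2],c[1]/c[2]
    f=1+float(d['k1'])*(x*x+y*y);K=d['camera_matrix']
    return K[0,0]*x*f+K[0,2],K[1,1]*y*f+K[1,2],c[2]
def cloud(d):
    K=d['camera_matrix'];k1=float(d['k1']);z=d['z_map']
    v,u=np.mgrid[:z.shape[0],:z.shape[1]]
    x=(u-K[0,2])/K[0,0];y=(v-K[1,2])/K[1,1];rd=np.hypot(x,y);r=rd.copy()
    for _ in range(20): r=rd/(1+k1*r*r)
    s=r/np.maximum(rd,1e-9)
    P=np.stack([x*s*z,y*s*z,z,np.ones_like(z)],-1)@np.linalg.inv(d['view']).T
    P=P[...,:3];P[z==0]=np.nan;return P
E
python3 - <<'E'
from h import *
s=env.get_state();print({k:np.round(v,3) for k,v in s.items()})
for n in('scene','top'):
    d=cam(n);cv2.imwrite(f'pics/{n}0.png',cv2.resize(d['color'],(784,588)));print(n,d['camera_matrix'],d['k1'],np.round(d['view'],3))
E
```

```text
{'clock': np.float64(0.0), 'joint_pos': array([-1.484,  0.314,  0.045,  1.304,  0.   ,  1.431]), 'qvel': array([ 0.001,  0.   , -0.001,  0.   , -0.001, -0.002]), 'tau': array([-1.0000e-03, -4.8063e+01,  2.9853e+01,  2.0000e-02, -0.0000e+00,
        0.0000e+00]), 'tcp_pos': array([ 0.129, -0.56 ,  0.196]), 'orientation': array([-0.001,  0.994,  0.113,  0.   ]), 'wrist_force': array([ 0.144, -0.196, -0.291]), 'ft_torque': array([ 0.033, -0.025,  0.009]), 'grip_force': np.float64(0.0), 'finger_gap': np.float64(0.085)}
scene [[481.60516418   0.         275.47814006]
 [  0.         481.60516418 206.67863811]
 [  0.           0.           1.        ]] 0.04771190090158518 [[-0.843  0.538 -0.007  0.427]
 [ 0.413  0.639 -0.649 -0.102]
 [-0.345 -0.55  -0.76   1.857]
 [ 0.     0.     0.     1.   ]]
top [[434.81074502   0.         282.12572656]
 [  0.         434.81074502 207.29970957]
 [  0.           0.           1.        ]] 0.01582826312796526 [[-0.01  -1.    -0.007  0.027]
 [-0.999  0.01  -0.042  0.511]
 [ 0.042  0.007 -0.999  1.47 ]
 [ 0.     0.     0.     1.   ]]
```

View pics/scene0.png

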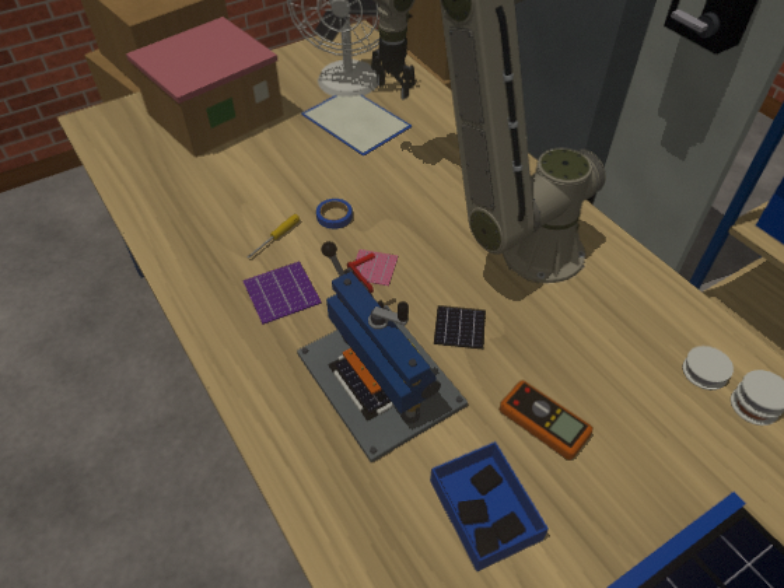

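View pics/top0.png

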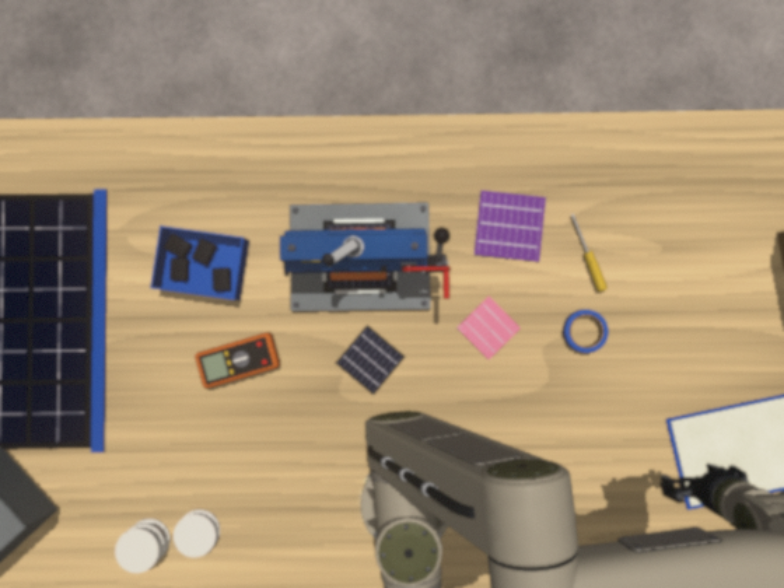

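The top view shows the press around (360,255), with its front towards the robot. The crank handle is at about (328,260), the red catch at (425–448,268–297) and the lever ball at (441,235). Coupon look-alikes are the dark cell in the nest (360,280), a small dark cell on the bench (370,360), a pink one (489,328) and a purple one (510,226). I choose the one in the nest, and next I'll take a close crop and fit the press pose.

```bash
python3 - <<'E'
from h import *
d=load('top');P=cloud(d)
c=d['color'];crop=c[135:235,190:340];t=cv2.resize(crop,(780,520),interpolation=cv2.INTER_CUBIC);cv2.imwrite('pics/topcrop.png',t)
s=load('scene');S=cloud(s)
t=s['color'][165:330,205:340];cv2.imwrite('pics/scenecrop.png',cv2.resize(t,(490,599),interpolation=cv2.INTER_CUBIC))
# yoke top & plate
for n,Q,col in(('top',P,d['color']),('scene',S,s['color'])):
    for lo,hi,nm in((.215,.235,'yoke'),(.015,.025,'plate')):
        m=(Q[...,2]>lo)&(Q[...,2]<hi)&(Q[...,0]>.35)&(Q[...,0]<.9)&(abs(Q[...,1])<.35)
        if nm=='yoke': m&=(col[...,0].astype(int)>col[...,2]+40)
        else: m&=(np.ptp(col.astype(int),axis=-1)<25)&(col.max(-1)>60)
        m=cv2.morphologyEx(m.astype(np.uint8),cv2.MORPH_OPEN,np.ones((2,2)))>0
        q=Q[m]
        if len(q): print(n,nm,len(q),cv2.minAreaRect((q[:,:2]*1000).astype(np.float32)),q[:,2].mean())
E
```

```text
top yoke 1481 ((nan, nan), (0.0, 0.0), 0.0) nan
top plate 2688 ((524.0331420898438, 85.20628356933594), (234.8601837158203, 340.8456115722656), 37.203983306884766) nan
scene yoke 1132 ((594.3931274414062, 113.44245910644531), (52.29841613769531, 304.0919494628906), 0.20517906546592712) nan
scene plate 1946 ((670.3096923828125, 174.03683471679688), (213.89903259277344, 417.8426513671875), 38.738311767578125) nan
```

View pics/topcrop.png

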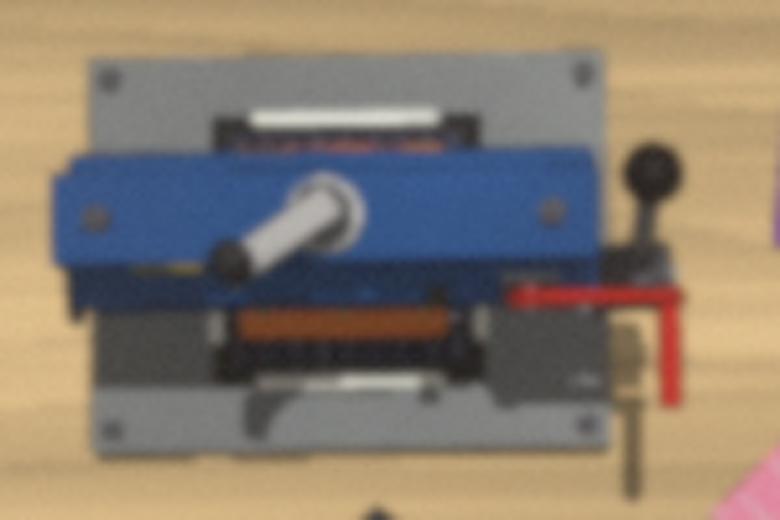

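View pics/scenecrop.png

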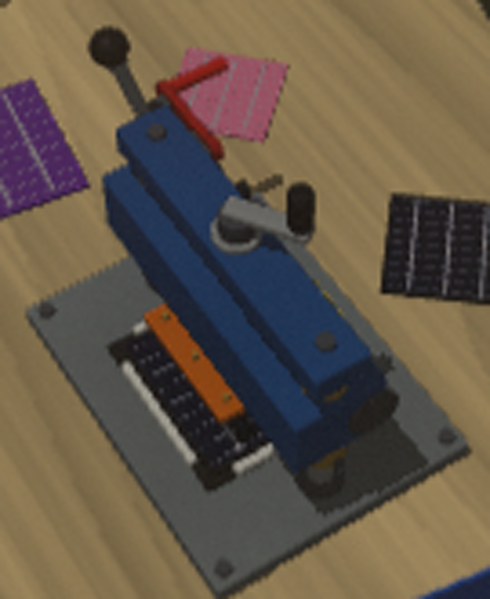

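The crops show the dark coupon in the nest under the orange plate. Plate corners in the top crop are (90,58), (603,52), (93,455) and (607,452). The crank hub is about (325,212), the handle about (232,262), the catch pivot end about (515,296), the catch pin (670,300–405) and the ball (653,173).

```bash
cat >> h.py <<'E'
def ray(d,u,v,h):
    a=px2w(d,u,v,1.0);o=np.linalg.inv(d['view'])[:3,3];t=(h-o[2])/(a[2]-o[2]);return o+t*(a-o)
E
python3 - <<'E'
from h import *
np.set_printoptions(precision=4,suppress=True)
d=load('top');s=load('scene')
T=lambda X,Y,h:ray(d,190+X/5.2-.4,135+Y/5.2-.4,h)
S=lambda X,Y,h:ray(s,205+X/3.63-.4,165+Y/3.63-.4,h)
c=[T(90,58,.02),T(603,52,.02),T(93,455,.02),T(607,452,.02)]
c=np.array(c);print('top plate',c,c.mean(0));
for a,b in((0,1),(2,3),(2,0),(3,1)):
    w=c[b]-c[a];print(np.linalg.norm(w),np.degrees(np.arctan2(w[1],w[0])))
print('yoke bolts',T(95,217,.228),T(552,212,.228))
print('hub',T(325,212,.25),'grip top',T(229,261,.305))
print('ball',T(653,173,.27),'scene',S(109,47,.27))
print('scene corners L-back..',S(25,312,.02),S(222,597,.02),S(470,447,.02))
print('scene bolts',S(155,132,.228),S(326,342,.228),'grip',S(301,188,.305),'hub',S(237,225,.255))
for n,q in(('top',d),('scene',s)):
    P=cloud(q);col=q['color'].astype(int)
    m=(col[...,2]>120)&(col[...,1]<60)&(col[...,0]<70)&(P[...,2]>.1)&(P[...,2]<.3)
    p=P[m];print(n,'red',len(p),np.nanmin(p,0),np.nanmax(p,0),np.nanmedian(p,0))
    v,u=np.nonzero(m);i=np.argsort(p[:,0]);print(p[i][::max(1,len(i)//14)])
    m=(col.max(-1)<50)&(P[...,2]>.22)&(abs(P[...,1])<.3)&(P[...,0]>.35)&(P[...,0]<.9);p=P[m];
    for nm,k in(('ball',p[:,1]<-.1),('grip',(p[:,1]>-.02)&(p[:,2]>.25))):
        print(nm,k.sum(),np.median(p[k],0) if k.any() else '',p[k].max(0) if k.any() else '')
E
```

```text
top plate [[ 0.7238  0.2763  0.02  ]
 [ 0.724  -0.0598  0.02  ]
 [ 0.4638  0.2751  0.02  ]
 [ 0.4624 -0.0592  0.02  ]] [0.5935 0.1081 0.02  ]
0.3360339079466816 -89.95225265389186
0.3343115512808258 -90.23499901153775
0.2600003213771976 0.2634338291819555
0.2616493197018027 -0.11597804663681374
yoke bolts [0.5953 0.2363 0.228 ] [ 0.5954 -0.02    0.228 ]
hub [0.5942 0.1056 0.25  ] grip top [0.5624 0.1521 0.305 ]
ball [ 0.6112 -0.0739  0.27  ] scene [ 0.5956 -0.0933  0.27  ]
scene corners L-back.. [ 0.7252 -0.0581  0.02  ] [0.7216 0.2831 0.02  ] [0.4655 0.2803 0.02  ]
scene bolts [ 0.5947 -0.0213  0.228 ] [0.5928 0.2363 0.228 ] grip [0.5598 0.1499 0.305 ] hub [0.6004 0.1202 0.255 ]
top red 101 [ 0.5067 -0.0896  0.1456] [ 0.559  -0.0001  0.2082] [ 0.5492 -0.0461  0.1995]
[[ 0.5067 -0.0859  0.1983]
 [ 0.5393 -0.0862  0.1999]
 [ 0.5457 -0.0178  0.2039]
 [ 0.5481 -0.0802  0.2026]
 [ 0.5484 -0.0624  0.2016]
 [ 0.5487 -0.0447  0.2005]
 [ 0.5489 -0.0209  0.2004]
 [ 0.5492 -0.027   0.1963]
 [ 0.5513 -0.0804  0.1997]
 [ 0.5516 -0.0119  0.2051]
 [ 0.5518 -0.0328  0.2001]
 [ 0.5519 -0.0299  0.198
[... 169 characters left out ...]
 -0.0913  0.1877] [ 0.5499 -0.0271  0.203 ] [ 0.5136 -0.0854  0.1988]
[[ 0.4846 -0.0843  0.1941]
 [ 0.4871 -0.0864  0.1937]
 [ 0.4928 -0.0835  0.1947]
 [ 0.4942 -0.0809  0.2027]
 [ 0.4971 -0.0824  0.203 ]
 [ 0.4993 -0.0854  0.1968]
 [ 0.5008 -0.0891  0.1992]
 [ 0.5074 -0.0843  0.2025]
 [ 0.5081 -0.0835  0.1988]
 [ 0.5111 -0.0848  0.1994]
 [ 0.5136 -0.087   0.1988]
 [ 0.5162 -0.0891  0.1985]
 [ 0.5201 -0.0827  0.1969]
 [ 0.523  -0.0842  0.1973]
 [ 0.5265 -0.0845  0.1991]
 [ 0.5286 -0.0875  0.1976]
 [ 0.5312 -0.0832  0.1981]
 [ 0.5366 -0.0868  0.1981]
 [ 0.5386 -0.0835  0.1975]
 [ 0.5449 -0.0477  0.2007]
 [ 0.5499 -0.0271  0.1992]]
ball 0  
grip 91 [0.5673 0.1592 0.2935] [0.6069 0.1665 0.3087]
```

```bash
cat >> h.py <<'E'
def tri(l):
    A=np.zeros((3,3));b=np.zeros(3)
    for d,u,v in l:
        o=np.linalg.inv(d['view'])[:3,3];k=px2w(d,u,v,1.0)-o;k/=np.linalg.norm(k);M=np.eye(3)-np.outer(k,k);A+=M;b+=M@o
    return np.linalg.solve(A,b)
def delta(target,yaw=None):
    "shift mm / turn in tool axes from measured pose, tool pointing down"
    s=env.get_state();w,x,y,z=s['orientation'];r=R.from_quat([x,y,z,w])
    out=np.round(1000*r.inv().apply(np.array(target)-s['tcp_pos']),1)
    t=None
    if yaw is not None:
        g=R.from_euler('z',yaw)*R.from_quat([1,0,0,0]);t=np.round((r.inv()*g).as_rotvec(),3)
    return out,t
E
python3 - <<'E'
from h import *
np.set_printoptions(precision=4,suppress=True)
d=load('top');s=load('scene')
a=lambda X,Y:(d,190+X/5.2-.4,135+Y/5.2-.4)
b=lambda X,Y:(s,205+X/3.63-.4,165+Y/3.63-.4)
print('ball',tri([a(653,173),b(109,47)]))
print('pin tip',tri([a(670,405),b(226,62)]))
print('pin corner',tri([a(670,296),b(163,88)]))
print('grip top',tri([a(229,259),b(301,188)]))
for t in([.40,-.35,.40],[.561,.151,.40]): print(delta(t,np.pi))
E
```

```text
ball [ 0.6069 -0.0716  0.2955]
pin tip [ 0.486  -0.0862  0.195 ]
pin corner [ 0.5497 -0.0878  0.1962]
grip top [0.5624 0.1522 0.309 ]
(array([ 311. , -143.9, -203.5]), array([ 0.   , -0.002, -2.915]))
(array([ 580.6, -595.8, -202.7]), array([ 0.   , -0.002, -2.915]))
```

Request:
apply_moves(rows=[{"xyz":[0,0,-120],"turn":[0,0,0],"grip":0.6},{"xyz":[0,0,-120],"turn":[0,0,0],"grip":0.6},{"xyz":[0,0,-200],"turn":[0,0,-0.2],"grip":0.6},{"xyz":[0,0,-200],"turn":[0,0,-0.3],"grip":0.6},{"xyz":[310,-144,-204],"turn":[0,0,-1.4],"grip":0.6},{"xyz":[310,-144,-204],"turn":[0,0,-1.4],"grip":0.6},{"xyz":[310,-144,-204],"turn":[0,0,-1.4],"grip":0.6},{"xyz":[310,-144,-204],"turn":[0,0,-1.4],"grip":0.6},{"xyz":[310,-144,-204],"turn":[0,0,-1.4],"grip":0.6},{"xyz":[310,-144,-204],"turn":[0,0,-1.4],"grip":0.6},{"xyz":[310,-144,-204],"turn":[0,0,-1.4],"grip":0.6},{"xyz":[310,-144,-204],"turn":[0,0,-1.4],"grip":0.6}])

```text
clock: 1.1
tcp_pos: [0.3919, -0.355, 0.3999]
orientation: [-0.0, 0.738, 0.675, -0.0]
wrist_force: [0.1, -0.4, -0.1]
finger_gap: 0.0512
grip_force: 0.0
```

```bash
python3 - <<'E'
from h import *
s=env.get_state();print(s['clock'],np.round(s['joint_pos'],3),s['tcp_pos'],s['finger_gap']);print(delta([.561,.151,.36],np.pi))
E
```

```text
1.1 [-0.888  0.262  0.475  1.784 -0.     0.771] [ 0.39189891 -0.3550441   0.3998575 ] 0.05116686269128273
(array([518.9, 124. ,  39.9]), array([-0.   , -0.   , -1.659]))
```

Request:
apply_moves(rows=[{"xyz":[519,124,0],"turn":[0,0,-1.659],"grip":0.6},{"xyz":[519,124,0],"turn":[0,0,-1.659],"grip":0.6},{"xyz":[519,124,0],"turn":[0,0,-1.659],"grip":0.6},{"xyz":[519,124,0],"turn":[0,0,-1.659],"grip":0.6},{"xyz":[519,124,0],"turn":[0,0,-1.659],"grip":0.6},{"xyz":[519,124,0],"turn":[0,0,-1.659],"grip":0.6},{"xyz":[519,124,0],"turn":[0,0,-1.659],"grip":0.6},{"xyz":[519,124,0],"turn":[0,0,-1.659],"grip":0.6},{"xyz":[519,124,0],"turn":[0,0,-1.659],"grip":0.6},{"xyz":[519,124,0],"turn":[0,0,-1.659],"grip":0.6},{"xyz":[519,124,20],"turn":[0,0,-1.659],"grip":0.6},{"xyz":[519,124,20],"turn":[0,0,-1.659],"grip":0.6}])

```text
clock: 2.1
tcp_pos: [0.552, 0.1176, 0.3857]
orientation: [0.0, 0.079, 0.997, -0.0]
wrist_force: [0.7, -0.8, 0.8]
finger_gap: 0.0507
grip_force: 0.0
```

```bash
python3 - <<'E'
from h import *
s=env.get_state();print(s['clock'],np.round(s['joint_pos'],3),s['tcp_pos'],s['finger_gap']);print(delta([.561,.151,.36],np.pi))
E
```

```text
2.1 [ 0.068  0.331  0.534  1.774 -0.     0.226] [0.55198122 0.11762813 0.38567002] 0.0507385442272962
(array([-3.6, 34.4, 25.7]), array([-0.   ,  0.001, -0.158]))
```

Request:
apply_moves(rows=[{"xyz":[-3,30,20],"turn":[0,0,-0.125],"grip":0.6},{"xyz":[-3,30,20],"turn":[0,0,-0.125],"grip":0.6},{"xyz":[-3,30,20],"turn":[0,0,-0.125],"grip":0.6}])

```text
clock: 2.35
tcp_pos: [0.5589, 0.1462, 0.3635]
orientation: [-0.002, 0.019, 1.0, -0.0]
wrist_force: [-0.2, -0.4, -0.5]
finger_gap: 0.0514
grip_force: 0.0
```

```bash
python3 - <<'E'
from h import *
np.set_printoptions(precision=4,suppress=True)
s=env.get_state();print(s['clock'],s['tcp_pos'],s['wrist_force']);print(delta([.561,.151,.27],np.pi))
w=cam('wrist');cv2.imwrite('pics/w1.png',w['color'])
print(w2px(w,[.561,.151,.305]),w2px(w,[.594,.108,.261]), np.round(w['view'],3))
P=cloud(w);q=P[(P[...,2]>.295)&(P[...,2]<.315)&(w['color'].max(-1)<60)];print(len(q),np.median(q,0),q.min(0),q.max(0))
E
```

```text
2.35 [0.5589 0.1462 0.3635] [-0.2477 -0.375  -0.4924]
(array([-2.3,  5. , 93.5]), array([-0.001, -0.004, -0.037]))
(np.float64(287.6186070045161), np.float64(220.43391408931626), np.float64(0.24669330249001464)) (np.float64(242.07669583742808), np.float64(242.05771541067287), np.float64(0.2984904997468246)) [[ 0.037  0.999 -0.001 -0.167]
 [ 0.962 -0.036  0.272 -0.612]
 [ 0.272 -0.011 -0.962  0.389]
 [ 0.     0.     0.     1.   ]]
1178 [ 0.6007 -0.0616  0.3044] [ 0.5539 -0.0804  0.295 ] [0.6197 0.1629 0.3116]
```

View pics/w1.png

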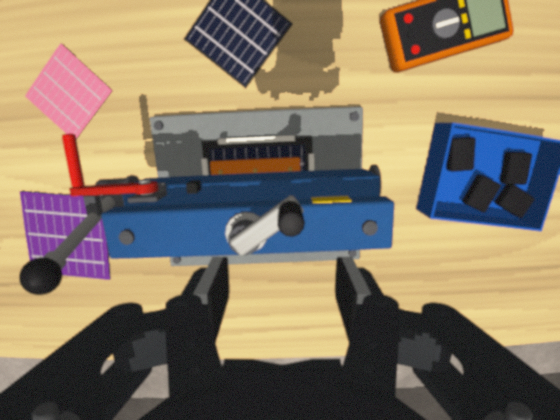

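The wrist view shows the handle top at about (291,213), the hub at (243,233), the ball at (41,276), and the catch from its pivot end (155,187) to its corner (75,190) with the pin running to (69,137).

```bash
python3 - <<'E'
from h import *
np.set_printoptions(precision=4,suppress=True)
w=load('wrist')
print('handle',ray(w,291,213,.305),'hub',ray(w,243,233,.258), 'bolts',ray(w,126,237,.228),ray(w,370,228,.228))
print('plate',ray(w,150,109,.02),ray(w,362,106,.02))
print('ball z',px2w(w,41,276), ray(w,41,276,.2955),'pin',ray(w,69,137,.196),ray(w,75,190,.196),'pivot',ray(w,155,187,.196),px2w(w,155,187))
P=cloud(w);q=P[(P[...,2]>.301)&(P[...,2]<.309)&(w['color'].max(-1)<60)&(P[...,1]>.1)];print(len(q),np.median(q,0),(q.min(0)+q.max(0))/2)
d=load('top')
print('tri ball',tri([(w,41,276),(d,190+653/5.2-.4,135+173/5.2-.4)]))
E
```

```text
handle [0.5551 0.1538 0.305 ] hub [0.5861 0.1091 0.258 ] bolts [ 0.5966 -0.0202  0.228 ] [0.5959 0.2367 0.228 ]
plate [ 0.4559 -0.0585  0.02  ] [0.4651 0.2755 0.02  ]
ball z [ 0.6035 -0.062   0.3044] [ 0.6078 -0.07    0.2955] pin [ 0.4906 -0.0834  0.196 ] [ 0.5494 -0.0883  0.196 ] pivot [0.5501 0.0059 0.196 ] [0.5504 0.0053 0.1945]
202 [0.56   0.1563 0.3046] [0.5632 0.1536 0.3039]
tri ball [ 0.6085 -0.0721  0.2932]
```

Request:
apply_moves(rows=[{"xyz":[-1,6,30],"turn":[0,0,-0.037],"grip":0.6},{"xyz":[-1,6,60],"turn":[0,0,-0.037],"grip":0.6},{"xyz":[-1,6,91],"turn":[0,0,-0.037],"grip":0.6},{"xyz":[-1,6,91],"turn":[0,0,-0.037],"grip":0.6},{"xyz":[-1,6,91],"turn":[0,0,-0.037],"grip":0.1},{"xyz":[-1,6,91],"turn":[0,0,-0.037],"grip":0.1},{"xyz":[-1,6,91],"turn":[0,0,-0.037],"grip":0.1},{"xyz":[-1,6,91],"turn":[0,0,-0.037],"grip":0.1},{"xyz":[-1,6,91],"turn":[0,0,-0.037],"grip":0.1},{"xyz":[-1,6,91],"turn":[0,0,-0.037],"grip":0.1}], force=40)

```text
clock: 3.23
tcp_pos: [0.5615, 0.1505, 0.276]
orientation: [0.001, 0.001, 1.0, 0.0]
wrist_force: [0.3, 0.4, -0.2]
finger_gap: 0.0081
grip_force: 0.0
```

```bash
python3 - <<'E'
from h import *
np.set_printoptions(precision=4,suppress=True)
s=env.get_state();print(s['clock'],s['tcp_pos'],s['wrist_force'],s['finger_gap'],s['grip_force'],s['joint_pos']);print(delta([.56,.152,.272],np.pi))
p=s['tcp_pos'];a=np.arctan2(p[1]-.108,.595-p[0]);print('angle',a,np.hypot(p[1]-.108,.595-p[0]))
E
```

```text
3.2333 [0.5615 0.1505 0.276 ] [ 0.3232  0.394  -0.1505] 0.008079307894117987 0.0 [ 0.1239  0.3183  0.2448  1.4951 -0.0001  0.1268]
(array([1.5, 1.5, 4. ]), array([ 0.   ,  0.002, -0.003]))
angle 0.9040196965525155 0.054115071027499795
```

```bash
python3 - <<'E'
from h import *
w=cam('wrist');s=cam('scene')
a=w['color'][120:400,140:420];b=s['color'][165:275,235:345]
cv2.imwrite('pics/m.png',np.hstack([cv2.resize(a,(400,400)),cv2.resize(b,(400,400),interpolation=cv2.INTER_CUBIC)]))
E
```

```text
(no output)
```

View pics/m.png

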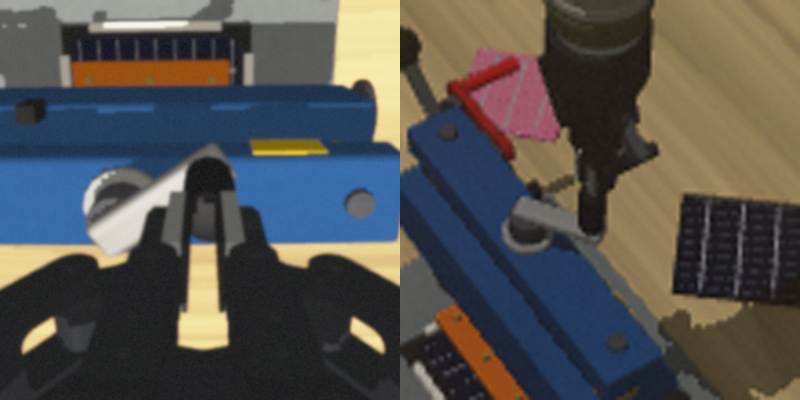

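The wrist crop shows the handle (210,175) just ahead of the closed finger tips (185–225,215), so the fingers missed it towards the robot. I'll measure how far.

```bash
python3 - <<'E'
from h import *
np.set_printoptions(precision=4,suppress=True,linewidth=150)
w=load('wrist');P=cloud(w)
for X,Y in((210,155),(210,165),(210,180),(195,175),(228,175),(178,210),(232,210),(205,215),(120,200),(160,190),(215,150)):
    u,v=140+X*.7,120+Y*.7
    print(X,Y,P[int(v),int(u)],ray(w,u,v,.305)[:2],ray(w,u,v,.263)[:2])
print([w2px(w,[.561,.1505,z])[:2] for z in (.276,.295)])
E
```

```text
210 155 [0.5554 0.1543 0.2608] [0.5408 0.1536] [0.555  0.1543]
210 165 [0.5542 0.154  0.2772] [0.5444 0.1536] [0.5597 0.1543]
210 180 [0.5541 0.1538 0.2946] [0.55   0.1536] [0.5668 0.1543]
195 175 [0.5556 0.1477 0.285 ] [0.5481 0.1484] [0.5644 0.1476]
228 175 [0.5572 0.1609 0.2809] [0.5481 0.1598] [0.5645 0.1623]
178 210 [0.55   0.1434 0.3289] [0.5614 0.1422] [0.5815 0.1397]
232 210 [0.5496 0.1596 0.3297] [0.5615 0.1614] [0.5816 0.1644]
205 215 [0.5632 0.1516 0.3048] [0.5634 0.1518] [0.5841 0.152 ]
120 200 [0.5816 0.1111 0.2517] [0.5575 0.1217] [0.5765 0.1134]
160 190 [0.5721 0.1316 0.2618] [0.5537 0.136 ] [0.5716 0.1318]
215 150 [0.5533 0.1562 0.2612] [0.539  0.1553] [0.5527 0.1565]
[(np.float64(281.003743485286), np.float64(245.05574824793464)), (np.float64(280.9290082940088), np.float64(258.15556991656194))]
```

```bash
python3 - <<'E'
from h import *
w=load('wrist')
for g in(.004,.011):
  for z in(.28,.30,.32):
    print(g,z,[tuple(np.round(((np.array(w2px(w,[x,.1505+k*g,z])[:2])-[140,120])/.7),0)) for x in(.5505,.5725) for k in(-1,1)])
print([tuple(np.round((np.array(w2px(w,p)[:2])-[140,120])/.7)) for p in([.554,.143,.305],[.554,.165,.305],[.565,.154,.305],[.576,.154,.305],[.554,.154,.263])])
s=env.get_state();print(s['finger_gap'],s['grip_force'],s['clock'])
c=w['color'][215:295,240:330];cv2.imwrite('pics/m2.png',cv2.resize(c,(720,600),interpolation=cv2.INTER_CUBIC))
E
```

```text
0.004 0.28 [(np.float64(191.0), np.float64(158.0)), (np.float64(211.0), np.float64(158.0)), (np.float64(192.0), np.float64(208.0)), (np.float64(211.0), np.float64(208.0))]
0.004 0.3 [(np.float64(190.0), np.float64(176.0)), (np.float64(212.0), np.float64(176.0)), (np.float64(191.0), np.float64(231.0)), (np.float64(212.0), np.float64(231.0))]
0.004 0.32 [(np.float64(188.0), np.float64(199.0)), (np.float64(214.0), np.float64(199.0)), (np.float64(189.0), np.float64(260.0)), (np.float64(213.0), np.float64(260.0))]
0.011 0.28 [(np.float64(174.0), np.float64(158.0)), (np.float64(229.0), np.float64(158.0)), (np.float64(175.0), np.float64(208.0)), (np.float64(228.0), np.float64(208.0))]
0.011 0.3 [(np.float64(171.0), np.float64(176.0)), (np.float64(232.0), np.float64(176.0)), (np.float64(172.0), np.float64(231.0)), (np.float64(231.0), np.float64(231.0))]
0.011 0.32 [(np.float64(166.0), np.float64(199.0)), (np.float64(236.0), np.float64(199.0)), (np.float64(168.0), np.float64(260.0)), (np.float64(234.0), np.float64(260.0))]
[(np.float64(180.0), np.float64(191.0)), (np.float64(242.0), np.float64(191.0)), (np.float64(211.0), np.float64(219.0)), (np.float64(211.0), np.float64(246.0)), (np.float64(209.0), np.float64(153.0))]
0.008936738623275313 0.0 3.3333
```

View pics/m2.png

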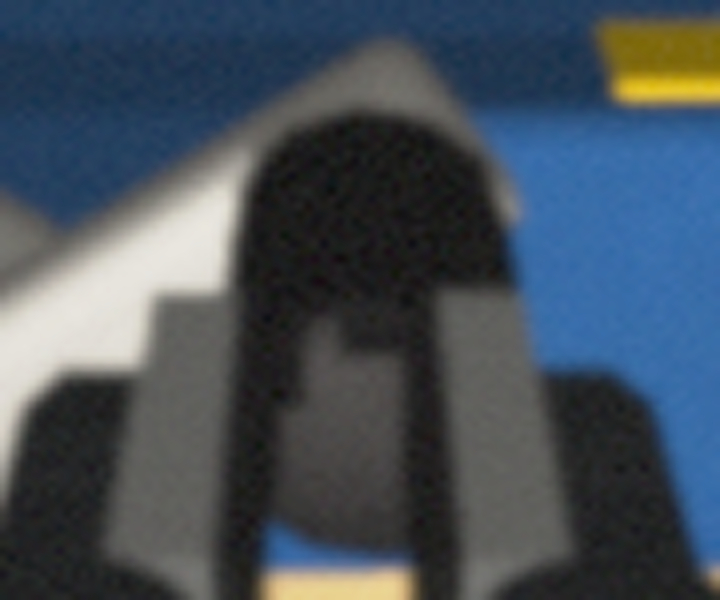

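```bash
python3 - <<'E'
from h import *
np.set_printoptions(precision=4,suppress=True,linewidth=150)
w=load('wrist');P=cloud(w);s=load('scene');S=cloud(s)
for X,Y in((195,310),(195,350),(180,450),(480,310),(490,350),(500,450),(80,400),(610,400),(350,450),(260,330),(420,330),(380,250)):
    print(X,Y,P[round(215+Y/7.5),round(240+X/8)])
# lowest dark gripper/handle points in scene around tcp
m=(abs(S[...,0]-.561)<.03)&(abs(S[...,1]-.1505)<.03)&(S[...,2]>.262)
v,u=np.nonzero(m)
for vv in range(v.min(),v.max()+1,2):
    k=v==vv
    if k.any(): print(vv,u[k].min(),u[k].max(),S[vv,(u[k].min()+u[k].max())//2],s['color'][vv,u[k].min():u[k].max()+1:3].max(-1))
E
```

```text
195 310 [0.5506 0.1427 0.3159]
195 350 [0.55   0.1431 0.3239]
180 450 [0.5502 0.143  0.336 ]
480 310 [0.5504 0.1594 0.3164]
490 350 [0.5499 0.1595 0.3242]
500 450 [0.5506 0.1592 0.3351]
80 400 [0.5546 0.1365 0.3204]
610 400 [0.5543 0.1665 0.3211]
350 450 [0.5657 0.1521 0.3056]
260 330 [0.5503 0.1465 0.3199]
420 330 [0.5497 0.1556 0.3214]
380 250 [0.5546 0.1543 0.2962]
51 292 292 [0.5373 0.1219 0.7991] [119]
53 287 292 [0.5443 0.1213 0.7965] [113  91]
55 280 292 [0.5525 0.1226 0.7954] [124  99  66  69  62]
57 278 295 [0.5581 0.1311 0.7973] [129  70  98 118 113  97]
59 274 296 [0.5629 0.1347 0.7963] [129 105  81 125 121 121 116 108]
61 271 299 [0.5665 0.1401 0.7959] [125 127  70 127 127 125 123 119 113 106]
63 270 302 [0.5663 0.1436 0.7931] [124 113 102 126 127 126 125 124 121 116 110]
65 272 310 [0.5611 0.1541 0.7923] [ 86 115 126 127 127 127 127 123 120 117 112 102  98]
67 272 304 [0.5697 0.1562 0.792 ] [ 65 123 125 127 128 125 127 125 123 120 108]
69 275 298 [0.5752 0.1573 0.79  ] [121 123 125 126 128 126 127 126]
71 276 295 [0.5815 0.1632 0.7911] [120 121 124 125 127 127 127]
73 27
[... 2361 characters left out ...]
5]
203 282 295 [0.5714 0.168  0.387 ] [35 32 31 33 31]
205 283 295 [0.5693 0.1699 0.3794] [34 33 32 33 29]
207 283 293 [0.5702 0.1666 0.3686] [83 30 34 32]
209 283 291 [0.5704 0.1623 0.3562] [67 31 33]
211 283 290 [0.5687 0.155  0.3393] [89 49 30]
213 283 290 [0.5673 0.1532 0.328 ] [100  50  30]
215 285 293 [0.5665 0.1668 0.3326] [51 50 32]
217 284 291 [0.57   0.1623 0.3218] [70 63 31]
219 284 291 [0.5687 0.1607 0.3105] [33 35 32]
221 284 291 [0.5694 0.1618 0.3033] [30 30 31]
223 273 291 [0.567  0.1329 0.2623] [113 109 110 121  30  30  54]
225 277 291 [0.5746 0.1548 0.2814] [116 112 110  30  27]
227 279 291 [0.573  0.1576 0.2742] [110 116  29  29  70]
229 284 284 [0.5747 0.1551 0.2634] [101]
```

The fingers closed on nothing: the pad tips are at z≈0.313, just above the handle top at 0.305, though the reported TCP is 0.276. The pads really end about 37 mm short of the reported TCP, so I'll reopen and go lower.

Request:
apply_moves(rows=[{"xyz":[-1,1,0],"turn":[0,0,0],"grip":0.6},{"xyz":[-1,1,0],"turn":[0,0,0],"grip":0.6},{"xyz":[-1,1,0],"turn":[0,0,0],"grip":0.6},{"xyz":[-1,1,0],"turn":[0,0,0],"grip":0.6},{"xyz":[-1,1,10],"turn":[0,0,0],"grip":0.6},{"xyz":[-1,1,20],"turn":[0,0,0],"grip":0.6},{"xyz":[-1,1,28],"turn":[0,0,0],"grip":0.6},{"xyz":[-1,1,34],"turn":[0,0,0],"grip":0.6},{"xyz":[-1,1,34],"turn":[0,0,0],"grip":0.6}])

```text
clock: 4.08
tcp_pos: [0.5608, 0.1513, 0.2388]
orientation: [-0.002, 0.001, 1.0, -0.0]
wrist_force: [0.4, -0.3, -0.9]
finger_gap: 0.051
grip_force: 0.0
```

Request:
apply_moves(rows=[{"xyz":[0,0,0],"turn":[0,0,0],"grip":0.05},{"xyz":[0,0,0],"turn":[0,0,0],"grip":0.05},{"xyz":[0,0,0],"turn":[0,0,0],"grip":0.05},{"xyz":[0,0,0],"turn":[0,0,0],"grip":0.05},{"xyz":[0,0,0],"turn":[0,0,0],"grip":0.05}], force=40)

```text
clock: 4.5
tcp_pos: [0.562, 0.1521, 0.2414]
orientation: [0.001, 0.001, 1.0, 0.001]
wrist_force: [-0.5, 3.2, 2.2]
finger_gap: 0.0205
grip_force: 39.4
```

```bash
python3 - <<'E'
from h import *
np.set_printoptions(precision=4,suppress=True)
s=env.get_state();print(s['clock'],s['tcp_pos'],s['wrist_force'],s['finger_gap'],s['grip_force'],s['joint_pos']);print(delta([.56,.152,.242],np.pi))
p=s['tcp_pos'];a=np.arctan2(p[1]-.108,.595-p[0]);print('angle',a,np.hypot(p[1]-.108,.595-p[0]))
for k in range(0,36):
    pass
E
```

```text
4.5 [0.562  0.1521 0.2414] [-0.5382  3.2251  2.2499] 0.020485044429664267 39.399359822273254 [0.1259 0.3197 0.1629 1.4128 0.0009 0.1283]
(array([ 2. , -0.1, -0.6]), array([ 0.001,  0.001, -0.002]))
angle 0.9285124944152502 0.05506059002922142
```

Request:
apply_moves(rows=[{"xyz":[-5.5,3.6,0],"turn":[0,0,0],"grip":0.05},{"xyz":[-18.8,9.1,0],"turn":[0,0,0],"grip":0.05},{"xyz":[-33,11,0],"turn":[0,0,0],"grip":0.05},{"xyz":[-47.2,9.1,0],"turn":[0,0,0],"grip":0.05},{"xyz":[-60.5,3.6,0],"turn":[0,0,0],"grip":0.05},{"xyz":[-60.5,3.6,0],"turn":[0,0,0],"grip":0.05}])

```text
clock: 5.0
tcp_pos: [0.6254, 0.1531, 0.2414]
orientation: [0.002, 0.002, 1.0, -0.001]
wrist_force: [2.5, -2.2, 3.6]
finger_gap: 0.0205
grip_force: 40.5
```

```bash
python3 - <<'E'
from h import *
np.set_printoptions(precision=4,suppress=True)
s=env.get_state();p=s['tcp_pos'];print(s['clock'],p,s['wrist_force'],s['ft_torque'],s['finger_gap'],s['grip_force'])
a=np.arctan2(p[1]-.108,.595-p[0]);print('angle',np.degrees(a),np.hypot(p[1]-.108,.595-p[0]))
E
```

```text
5.0 [0.6254 0.1531 0.2414] [ 2.4783 -2.1899  3.5933] [-0.4383 -0.4475 -0.0112] 0.020479749956028446 40.48356056213379
angle 124.00230358316394 0.054365011113025226
```

Request:
apply_moves(rows=[{"xyz":[-11.4,-8.7,0],"turn":[0,0,0],"grip":0.05},{"xyz":[-20.1,-20.1,0],"turn":[0,0,0],"grip":0.05},{"xyz":[-25.6,-33.4,0],"turn":[0,0,0],"grip":0.05},{"xyz":[-27.5,-47.6,0],"turn":[0,0,0],"grip":0.05},{"xyz":[-25.6,-61.8,0],"turn":[0,0,0],"grip":0.05},{"xyz":[-20.1,-75.1,0],"turn":[0,0,0],"grip":0.05},{"xyz":[-11.4,-86.5,0],"turn":[0,0,0],"grip":0.05},{"xyz":[0,-95.2,0],"turn":[0,0,0],"grip":0.05},{"xyz":[13.3,-100.7,0],"turn":[0,0,0],"grip":0.05},{"xyz":[27.5,-102.6,0],"turn":[0,0,0],"grip":0.05},{"xyz":[41.7,-100.7,0],"turn":[0,0,0],"grip":0.05},{"xyz":[55,-95.2,0],"turn":[0,0,0],"grip":0.05}])

```text
clock: 6.0
tcp_pos: [0.5683, 0.0591, 0.2414]
orientation: [0.002, 0.002, 1.0, -0.0]
wrist_force: [4.0, 2.5, 2.1]
finger_gap: 0.0209
grip_force: 40.6
```

Request:
apply_moves(rows=[{"xyz":[11.4,8.7,0],"turn":[0,0,0],"grip":0.05},{"xyz":[20.1,20.1,0],"turn":[0,0,0],"grip":0.05},{"xyz":[25.6,33.4,0],"turn":[0,0,0],"grip":0.05},{"xyz":[27.5,47.6,0],"turn":[0,0,0],"grip":0.05},{"xyz":[25.6,61.8,0],"turn":[0,0,0],"grip":0.05},{"xyz":[20.1,75.1,0],"turn":[0,0,0],"grip":0.05},{"xyz":[11.4,86.5,0],"turn":[0,0,0],"grip":0.05},{"xyz":[0,95.2,0],"turn":[0,0,0],"grip":0.05},{"xyz":[-13.3,100.7,0],"turn":[0,0,0],"grip":0.05},{"xyz":[-27.5,102.6,0],"turn":[0,0,0],"grip":0.05},{"xyz":[-41.7,100.7,0],"turn":[0,0,0],"grip":0.05},{"xyz":[-55,95.2,0],"turn":[0,0,0],"grip":0.05}])

```text
clock: 7.0
tcp_pos: [0.6226, 0.155, 0.2413]
orientation: [-0.0, 0.001, 1.0, -0.001]
wrist_force: [-6.9, -7.7, 10.4]
finger_gap: 0.0205
grip_force: 41.5
```

Request:
apply_moves(rows=[{"xyz":[-11.4,-8.7,0],"turn":[0,0,0],"grip":0.05},{"xyz":[-20.1,-20.1,0],"turn":[0,0,0],"grip":0.05},{"xyz":[-25.6,-33.4,0],"turn":[0,0,0],"grip":0.05},{"xyz":[-27.3,-42.8,0],"turn":[0,0,0],"grip":0.05},{"xyz":[-27.5,-47.6,0],"turn":[0,0,0],"grip":0.05},{"xyz":[-27.5,-47.6,0],"turn":[0,0,0],"grip":0.05},{"xyz":[-27.5,-47.6,0],"turn":[0,0,0],"grip":0.05}])

```text
clock: 7.58
tcp_pos: [0.6494, 0.108, 0.2413]
orientation: [-0.0, 0.001, 1.0, 0.0]
wrist_force: [-4.7, -1.0, 7.2]
finger_gap: 0.0207
grip_force: 41.3
```

Request:
apply_moves(rows=[{"xyz":[0,-3,0],"turn":[0,0,0],"grip":0.05},{"xyz":[0,-3,0],"turn":[0,0,0],"grip":0.05},{"xyz":[0,-3,0],"turn":[0,0,0],"grip":0.05},{"xyz":[0,-3,0],"turn":[0,0,0],"grip":0.05}])

```text
clock: 7.92
tcp_pos: [0.6494, 0.1079, 0.2413]
orientation: [-0.0, 0.0, 1.0, 0.002]
wrist_force: [-2.7, 6.6, 6.5]
finger_gap: 0.0205
grip_force: 41.3
```

The crank is against its stop: y stays at 0.108 while the push force rises. I'll release and go to the catch pin.

Request:
apply_moves(rows=[{"xyz":[0,3,0],"turn":[0,0,0],"grip":0.6},{"xyz":[0,3,0],"turn":[0,0,0],"grip":0.6},{"xyz":[0,3,0],"turn":[0,0,0],"grip":0.6},{"xyz":[0,3,0],"turn":[0,0,0],"grip":0.6},{"xyz":[0,3,-35],"turn":[0,0,0],"grip":0.6},{"xyz":[0,3,-70],"turn":[0,0,0],"grip":0.6},{"xyz":[145,-192,-70],"turn":[0,0,0],"grip":0.6},{"xyz":[145,-192,-70],"turn":[0,0,0],"grip":0.6},{"xyz":[145,-192,-70],"turn":[0,0,0],"grip":0.6},{"xyz":[145,-192,-70],"turn":[0,0,0],"grip":0.6},{"xyz":[145,-192,-70],"turn":[0,0,0],"grip":0.6},{"xyz":[145,-192,-70],"turn":[0,0,0],"grip":0.6}])

```text
clock: 8.92
tcp_pos: [0.5024, -0.0892, 0.3107]
orientation: [-0.0, 0.002, 1.0, -0.0]
wrist_force: [1.7, -0.7, -0.6]
finger_gap: 0.0511
grip_force: 0.0
```

Request:
apply_moves(rows=[{"xyz":[0,0,0],"turn":[0,0,0],"grip":0.6},{"xyz":[0,0,0],"turn":[0,0,0],"grip":0.6}])

```text
clock: 9.08
tcp_pos: [0.5033, -0.089, 0.3112]
orientation: [0.0, 0.003, 1.0, -0.0]
wrist_force: [-1.4, 0.6, 0.0]
finger_gap: 0.0513
grip_force: 0.0
```

```bash
python3 - <<'E'
from h import *
np.set_printoptions(precision=4,suppress=True)
s=env.get_state();p=s['tcp_pos'];print(s['clock'],p,s['wrist_force'],s['joint_pos'],s['orientation'])
print(delta([.504,-.087,.126],np.pi))
w=cam('wrist');d=cam('top');cv2.imwrite('pics/w2.png',cv2.resize(w['color'],(784,588)))
for n,q in(('w',w),('top',d)):
    P=cloud(q);col=q['color'].astype(int)
    m=(col[...,2]>120)&(col[...,1]<60)&(col[...,0]<70)&(P[...,2]>.1)&(P[...,2]<.3)
    a=P[m];k=a[:,0]<.535;print(n,len(a),k.sum(),np.median(a[k],0) if k.any() else 0,a.min(0),a.max(0))
E
```

```text
9.0833 [ 0.5033 -0.089   0.3112] [-1.4153  0.5736  0.0197] [-0.3322  0.1813  0.1505  1.5393  0.0001 -0.3253] [ 0.0004  0.0035  1.     -0.0001]
(array([ -0.5,   2. , 185.2]), array([-0.   ,  0.001, -0.007]))
w 1496 543 [ 0.5096 -0.0873  0.1835] [ 0.4866 -0.0948  0.1391] [0.5594 0.0031 0.1918]
top 79 0 0 [ 0.5463 -0.0723  0.1423] [ 0.5593 -0.0002  0.1962]
```

View pics/w2.png

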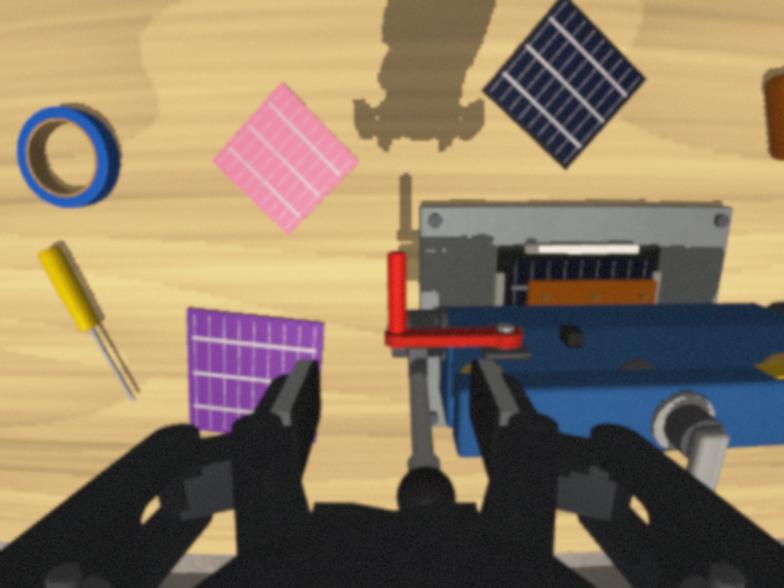

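The wrist view shows the red pin at (397,255–335) in line with the gap between the fingers. The bar runs to its pivot bolt at (507,330) and the ball is at (425,492). Head down, the pin centre is about (0.51,-0.087,0.182).

Request:
apply_moves(rows=[{"xyz":[0,2,40],"turn":[0,0,0],"grip":0.6},{"xyz":[0,2,80],"turn":[0,0,0],"grip":0.6},{"xyz":[0,2,110],"turn":[0,0,0],"grip":0.6},{"xyz":[0,2,140],"turn":[0,0,0],"grip":0.6},{"xyz":[0,2,165],"turn":[0,0,0],"grip":0.6},{"xyz":[0,2,182],"turn":[0,0,0],"grip":0.6},{"xyz":[0,2,182],"turn":[0,0,0],"grip":0.6},{"xyz":[0,2,182],"turn":[0,0,0],"grip":0.6}])

```text
clock: 9.85
tcp_pos: [0.504, -0.0841, 0.1279]
orientation: [-0.001, 0.0, 1.0, 0.0]
wrist_force: [-0.2, 0.2, 0.8]
finger_gap: 0.0506
grip_force: 0.0
```

Request:
apply_moves(rows=[{"xyz":[0,0,0],"turn":[0,0,0],"grip":0},{"xyz":[0,0,0],"turn":[0,0,0],"grip":0},{"xyz":[0,0,0],"turn":[0,0,0],"grip":0},{"xyz":[0,0,0],"turn":[0,0,0],"grip":0},{"xyz":[0,0,0],"turn":[0,0,0],"grip":0},{"xyz":[0,0,0],"turn":[0,0,0],"grip":0}], force=30)

```text
clock: 10.35
tcp_pos: [0.5055, -0.0879, 0.1305]
orientation: [0.001, 0.002, 1.0, -0.003]
wrist_force: [0.1, -5.7, 1.4]
finger_gap: 0.0124
grip_force: 31.2
```

Request:
apply_moves(rows=[{"xyz":[0,1,-10],"turn":[0,0,0],"grip":0},{"xyz":[0,2.7,-20.7],"turn":[0,0,0],"grip":0},{"xyz":[0,6,-31],"turn":[0,0,0],"grip":0},{"xyz":[0,10.7,-40],"turn":[0,0,0],"grip":0},{"xyz":[0,23.4,-56.6],"turn":[0,0,0],"grip":0},{"xyz":[0,23.4,-56.6],"turn":[0,0,0],"grip":0}])

```text
clock: 10.85
tcp_pos: [0.5056, -0.0657, 0.1907]
orientation: [0.003, 0.002, 1.0, -0.005]
wrist_force: [-5.4, -13.5, 11.1]
finger_gap: 0.0127
grip_force: 30.2
```

```bash
python3 - <<'E'
from h import *
np.set_printoptions(precision=4,suppress=True)
s=env.get_state();p=s['tcp_pos'];print(s['clock'],p,s['wrist_force'],s['ft_torque'],s['finger_gap'],s['grip_force'],s['joint_pos'])
w=cam('wrist')
P=cloud(w);col=w['color'].astype(int)
m=(col[...,2]>120)&(col[...,1]<60)&(col[...,0]<70)&(P[...,2]>.1)&(P[...,2]<.4);a=P[m]
print(len(a),a.min(0),a.max(0))
E
```

```text
10.85 [ 0.5056 -0.0657  0.1907] [ -5.366  -13.484   11.1467] [-3.0015  1.1561 -0.0674] 0.012735714677257018 30.23292750120163 [-0.2813  0.1829 -0.1403  1.2397 -0.0084 -0.2766]
2938 [ 0.4863 -0.0741  0.2306] [ 0.5496 -0.0544  0.2993]
```

```bash
python3 - <<'E'
from h import *
np.set_printoptions(precision=4,suppress=True)
s=env.get_state();p=s['tcp_pos'];print(s['clock'],p,s['wrist_force'])
w=cam('wrist');sc=cam('scene')
P=cloud(w);col=w['color'].astype(int)
m=(col[...,2]>120)&(col[...,1]<60)&(col[...,0]<70)&(P[...,2]>.1)&(P[...,2]<.4);a=P[m]
for lo,hi in((.48,.5),(.5,.52),(.52,.54),(.54,.56)):
    k=(a[:,0]>lo)&(a[:,0]<hi)
    if k.any(): print(lo,k.sum(),np.percentile(a[k],[5,50,95],axis=0))
c=w['color'][130:330,180:400]; b=sc['color'][165:275,205:315]
cv2.imwrite('pics/c3.png',np.hstack([cv2.resize(c,(440,400)),cv2.resize(b,(360,400)[0:2],interpolation=cv2.INTER_CUBIC)]))
E
```

```text
10.9 [ 0.5056 -0.0664  0.19  ] [ -5.1516 -14.0545  11.4051]
0.48 750 [[ 0.4871 -0.0706  0.2355]
 [ 0.4926 -0.0657  0.238 ]
 [ 0.4992 -0.0604  0.2395]]
0.5 972 [[ 0.501  -0.0708  0.2355]
 [ 0.5102 -0.0654  0.238 ]
 [ 0.519  -0.0603  0.2395]]
0.52 967 [[ 0.5208 -0.0718  0.2348]
 [ 0.5299 -0.0659  0.238 ]
 [ 0.539  -0.0597  0.2394]]
0.54 250 [[ 0.5402 -0.0721  0.2341]
 [ 0.5427 -0.0655  0.2377]
 [ 0.5473 -0.0566  0.2391]]
```

View pics/c3.png

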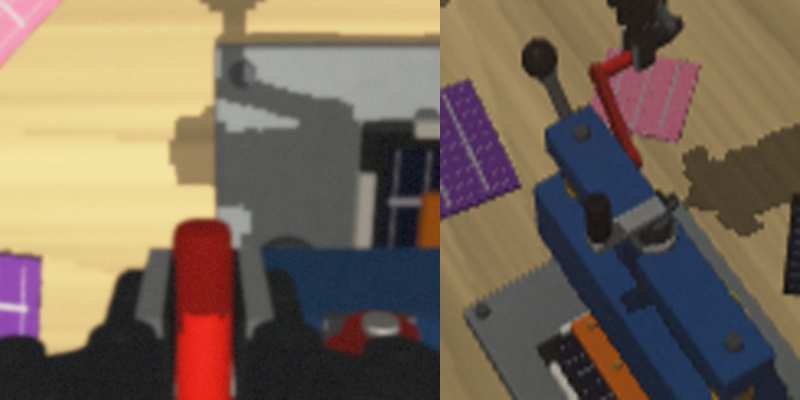

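The crop shows the pin (205,300) still held between the pads, but close to their tips. The hub bolt is at (380,322). I'll locate the pivot accurately.

```bash
python3 - <<'E'
from h import *
np.set_printoptions(precision=4,suppress=True)
w=load('wrist');P=cloud(w)
for u,v in((370,291),(360,297),(380,297),(370,296)): print(P[v,u])
print(ray(w,370,292,.19),ray(w,370,292,.18))
col=w['color'].astype(int)
m=(col[...,2]>90)&(col[...,1]<60)&(col[...,0]<70)&(P[...,1]>-.05);a=P[m];print(len(a),a.min(0),np.median(a,0),a.max(0))
print(P[215:262:4,282][:, :], )
E
```

```text
[ 0.5422 -0.0078  0.1795]
[ 0.5455 -0.0146  0.1814]
[ 0.5451 -0.0016  0.1822]
[ 0.5443 -0.0083  0.1822]
[ 0.5368 -0.0108  0.19  ] [ 0.5426 -0.0079  0.18  ]
378 [ 0.5347 -0.0258  0.0311] [0.5456 0.002  0.1733] [0.5633 0.1684 0.1898]
[[ 0.5423 -0.0679  0.0012]
 [ 0.5473 -0.068   0.0011]
 [ 0.5528 -0.068  -0.0004]
 [ 0.5576 -0.068   0.0007]
 [ 0.5624 -0.068   0.0014]
 [ 0.5676 -0.0681  0.0013]
 [ 0.4862 -0.0653  0.2295]
 [ 0.4864 -0.0653  0.2339]
 [ 0.4865 -0.0652  0.2386]
 [ 0.4883 -0.0652  0.2386]
 [ 0.4898 -0.0652  0.2394]
 [ 0.4919 -0.0653  0.239 ]]
```

Request:
apply_moves(rows=[{"xyz":[0,5,-8.8],"turn":[0,0,0],"grip":0},{"xyz":[0,16.4,-16.8],"turn":[0,0,0],"grip":0},{"xyz":[0,26,-21.5],"turn":[0,0,0],"grip":0},{"xyz":[0,35.7,-24.8],"turn":[0,0,0],"grip":0},{"xyz":[0,46,-27],"turn":[0,0,0],"grip":0},{"xyz":[0,56.4,-27.5],"turn":[0,0,0],"grip":0},{"xyz":[0,67,-27],"turn":[0,0,0],"grip":0},{"xyz":[0,78,-24.8],"turn":[0,0,0],"grip":0},{"xyz":[0,78,-24.8],"turn":[0,0,0],"grip":0}])

```text
clock: 11.75
tcp_pos: [0.5052, 0.0186, 0.2103]
orientation: [0.001, 0.0, 1.0, 0.001]
wrist_force: [1.8, 1.7, 6.0]
finger_gap: 0.0124
grip_force: 31.1
```

```bash
python3 - <<'E'
from h import *
np.set_printoptions(precision=4,suppress=True)
s=env.get_state();p=s['tcp_pos'];print(s['clock'],p,s['wrist_force'],s['finger_gap'],s['grip_force'],s['joint_pos'])
w=cam('wrist')
P=cloud(w);col=w['color'].astype(int)
m=(col[...,2]>120)&(col[...,1]<60)&(col[...,0]<70)&(P[...,2]>.1)&(P[...,2]<.4)&(P[...,0]<.54);a=P[m]
print(len(a),np.percentile(a,[5,50,95],axis=0) if len(a) else 0)
E
```

```text
11.75 [0.5052 0.0186 0.2103] [1.779  1.6538 5.9782] 0.012415467193076353 31.07794940471649 [-0.1238  0.1728 -0.1046  1.2918  0.0024 -0.1233]
2871 [[0.4869 0.0133 0.2556]
 [0.5109 0.019  0.2588]
 [0.5369 0.0245 0.2603]]
```

Request:
apply_moves(rows=[{"xyz":[0,11,3.5],"turn":[0,0,0],"grip":0},{"xyz":[0,20,9],"turn":[0,0,0],"grip":0},{"xyz":[0,29,15],"turn":[0,0,0],"grip":0},{"xyz":[0,38,22],"turn":[0,0,0],"grip":0},{"xyz":[0,47,33],"turn":[0,0,0],"grip":0},{"xyz":[0,53,44],"turn":[0,0,0],"grip":0},{"xyz":[0,53,44],"turn":[0,0,0],"grip":0},{"xyz":[0,53,44],"turn":[0,0,0],"grip":0}])

```text
clock: 12.47
tcp_pos: [0.5044, 0.0676, 0.1647]
orientation: [-0.001, 0.002, 1.0, -0.002]
wrist_force: [4.5, -8.6, -2.1]
finger_gap: 0.0126
grip_force: 29.8
```

```bash
python3 - <<'E'
from h import *
np.set_printoptions(precision=4,suppress=True)
s=env.get_state();p=s['tcp_pos'];print(s['clock'],p,s['wrist_force'],s['finger_gap'],s['grip_force'])
w=cam('wrist')
P=cloud(w);col=w['color'].astype(int)
m=(col[...,2]>120)&(col[...,1]<60)&(col[...,0]<70)&(P[...,2]>.1)&(P[...,2]<.4)&(P[...,0]<.54);a=P[m]
print(len(a),np.percentile(a,[5,50,95],axis=0) if len(a) else 0)
E
```

```text
12.4667 [0.5044 0.0676 0.1647] [ 4.4723 -8.5997 -2.0848] 0.012550654279870675 29.754509925842285
2858 [[0.4867 0.0624 0.2064]
 [0.5103 0.068  0.2101]
 [0.5367 0.0738 0.2116]]
```

Request:
apply_moves(rows=[{"xyz":[0,0,0],"turn":[0,0,0],"grip":0.5},{"xyz":[0,0,0],"turn":[0,0,0],"grip":0.5},{"xyz":[0,0,0],"turn":[0,0,0],"grip":0.5},{"xyz":[0,0,0],"turn":[0,0,0],"grip":0.5},{"xyz":[0,0,-40],"turn":[0,0,0],"grip":0.65},{"xyz":[0,0,-80],"turn":[0,0,0],"grip":0.65},{"xyz":[0,0,-120],"turn":[0,0,0],"grip":0.65},{"xyz":[0,0,-155],"turn":[0,0,0],"grip":0.65},{"xyz":[0,-140,-155],"turn":[0,0,0],"grip":0.65},{"xyz":[0,-140,-155],"turn":[0,0,0],"grip":0.65},{"xyz":[0,-140,-155],"turn":[0,0,0],"grip":0.65},{"xyz":[0,-140,-155],"turn":[0,0,0],"grip":0.65}])

```text
clock: 13.52
tcp_pos: [0.5042, -0.0744, 0.321]
orientation: [0.0, 0.003, 1.0, -0.001]
wrist_force: [-0.4, -0.2, -0.8]
finger_gap: 0.0556
grip_force: 0.0
```

Request:
apply_moves(rows=[{"xyz":[0,0,0],"turn":[0,0,0],"grip":0.65},{"xyz":[0,0,0],"turn":[0,0,0],"grip":0.65}])

```text
clock: 13.68
tcp_pos: [0.5039, -0.0713, 0.3208]
orientation: [-0.0, 0.002, 1.0, 0.001]
wrist_force: [-0.5, 0.6, -0.7]
finger_gap: 0.0554
grip_force: 0.0
```

```bash
python3 - <<'E'
from h import *
np.set_printoptions(precision=4,suppress=True)
s=env.get_state();print(s['clock'],s['tcp_pos'],s['wrist_force'],s['finger_gap'])
w=cam('wrist');P=cloud(w);cv2.imwrite('pics/w3.png',w['color'])
print('pred ball px',w2px(w,[.6075,-.0715,.28]))
m=(w['color'].max(-1)<60)&(abs(P[...,0]-.607)<.03)&(abs(P[...,1]+.0715)<.03)&(P[...,2]>.255)&(P[...,2]<.31);a=P[m];a=a[~np.isnan(a).any(1)]
from scipy.optimize import least_squares
r=least_squares(lambda c:np.linalg.norm(a-c,axis=1)-.017,[.607,-.0715,.28],loss='soft_l1',f_scale=.001)
print(len(a),r.x,a.min(0),a.max(0))
col=w['color'].astype(int);m=(col[...,2]>110)&(col[...,1]<60)&(col[...,0]<70)&(P[...,2]>.1)&(P[...,2]<.4)
a=P[m];print('red',len(a),np.percentile(a,[5,50,95],axis=0) if len(a) else 0)
E
```

```text
13.6833 [ 0.5039 -0.0713  0.3208] [-0.5007  0.6047 -0.7307] 0.05540187129684578
pred ball px (np.float64(281.55115135252936), np.float64(345.3335902557262), np.float64(0.2577241140625437))
1148 [ 0.6085 -0.0721  0.2799] [ 0.5913 -0.0863  0.2671] [ 0.6128 -0.0567  0.2976]
red 1846 [[ 0.4914 -0.0106  0.1869]
 [ 0.5455  0.0617  0.2082]
 [ 0.5539  0.0722  0.2128]]
```

View pics/w3.png

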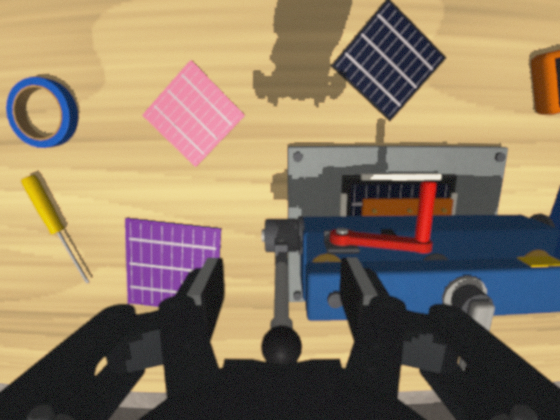

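The wrist view shows the catch lying over to the left (340–430,240) and the ball at (282,345), between the fingers. The fitted ball centre is (0.6085,-0.072,0.280).

Request:
apply_moves(rows=[{"xyz":[-40,0,0],"turn":[0,0,0],"grip":0.65},{"xyz":[-80,-1,0],"turn":[0,0,0],"grip":0.65},{"xyz":[-104,-1,0],"turn":[0,0,0],"grip":0.65},{"xyz":[-104,-1,0],"turn":[0,0,0],"grip":0.65},{"xyz":[-104,-1,30],"turn":[0,0,0],"grip":0.65},{"xyz":[-104,-1,60],"turn":[0,0,0],"grip":0.65},{"xyz":[-104,-1,80],"turn":[0,0,0],"grip":0.65},{"xyz":[-104,-1,92],"turn":[0,0,0],"grip":0.65},{"xyz":[-104,-1,92],"turn":[0,0,0],"grip":0.65},{"xyz":[-104,-1,92],"turn":[0,0,0],"grip":0.65}])

```text
clock: 14.57
tcp_pos: [0.6072, -0.0707, 0.2291]
orientation: [-0.001, 0.001, 1.0, 0.0]
wrist_force: [-0.5, 0.9, 0.1]
finger_gap: 0.0555
grip_force: 0.0
```

Request:
apply_moves(rows=[{"xyz":[0,0,0],"turn":[0,0,0],"grip":0.1},{"xyz":[0,0,0],"turn":[0,0,0],"grip":0.1},{"xyz":[0,0,0],"turn":[0,0,0],"grip":0.1},{"xyz":[0,0,0],"turn":[0,0,0],"grip":0.1},{"xyz":[0,0,0],"turn":[0,0,0],"grip":0.1}], force=80)

```text
clock: 14.98
tcp_pos: [0.609, -0.0724, 0.2315]
orientation: [0.002, 0.001, 1.0, -0.0]
wrist_force: [-0.7, -0.1, 6.4]
finger_gap: 0.0306
grip_force: 78.6
```

```bash
python3 - <<'E'
from h import *
np.set_printoptions(precision=4,suppress=True)
w=cam('wrist');P=cloud(w)
# points near the tool: finger faces (x in front edge .593..,.y around), list lowest z by y bin
m=(abs(P[...,0]-.605)<.025)&(abs(P[...,1]+.072)<.05)&(P[...,2]>.25);a=P[m]
for y in np.arange(-.118,-.025,.004):
    k=abs(a[:,1]-y)<.002
    if k.any(): print(round(y,3),k.sum(),np.percentile(a[k,2],[1,50,99]),np.median(a[k,0]), a[k][np.argmin(a[k,2])])
E
```

```text
-0.118 3812 [0.317  0.3432 0.3578] 0.6010426619192154 [ 0.5963 -0.1165  0.3123]
-0.114 2351 [0.3153 0.3331 0.3538] 0.6049786010297775 [ 0.5967 -0.1135  0.3108]
-0.11 1451 [0.3125 0.3235 0.331 ] 0.6037239071843505 [ 0.6019 -0.1086  0.3089]
-0.106 886 [0.3094 0.3209 0.3232] 0.6030541306162241 [ 0.6019 -0.1049  0.3076]
-0.102 368 [0.2805 0.3199 0.359 ] 0.601008937161028 [ 0.6011 -0.1002  0.2776]
-0.098 972 [0.275  0.3209 0.3591] 0.5970379155019525 [ 0.6018 -0.096   0.2729]
-0.094 1471 [0.2749 0.3372 0.3596] 0.5915782417904586 [ 0.5978 -0.0924  0.2705]
-0.09 2696 [0.2744 0.3429 0.3658] 0.5912374286307767 [ 0.5978 -0.0887  0.2705]
-0.086 2559 [0.2755 0.3447 0.3658] 0.5911317650342031 [ 0.6036 -0.0873  0.2668]
-0.082 2102 [0.2759 0.3498 0.3657] 0.5956035856677016 [ 0.5993 -0.0814  0.2583]
-0.078 1836 [0.2595 0.3434 0.3646] 0.5972331808529121 [ 0.5964 -0.0776  0.25  ]
-0.074 1847 [0.2521 0.3414 0.3584] 0.5971566556355412 [ 0.593  -0.0744  0.2502]
-0.07 1867 [0.2522 0.3417 0.3584] 0.5972202085913424 [ 0.5942 -0.0707  0.2502]
-0.066 1804 [0.2593 0.3428 0.3586] 0.5972972300310101 [ 0.5976 -0.0654  0.2501]
-0.062 2076 [0.2648 0.3499 0.3656] 0.5965945468332481 [ 0.5984 -0.0632  0.258 ]
-0.058 2471 [0.275  0.3459 0.3657] 0.5911644970431675 [ 0.6041 -0.0567  0.2661]
-0.054 2741 [0.2747 0.3428 0.3658] 0.591353089024181 [ 0.5979 -0.0549  0.2704]
-0.05 1563 [0.2747 0.3381 0.3623] 0.5915578817929975 [ 0.5981 -0.0516  0.2702]
-0.046 1046 [0.2752 0.323  0.359 ] 0.5970468393945745 [ 0.6024 -0.0469  0.272 ]
-0.042 383 [0.2781 0.3187 0.3588] 0.6010716740752987 [ 0.6014 -0.044   0.2763]
-0.038 826 [0.309  0.3208 0.3231] 0.603297756101674 [ 0.602  -0.0397  0.3076]
-0.034 1434 [0.311  0.3232 0.3303] 0.6039186129688224 [ 0.6014 -0.0359  0.3093]
-0.03 2208 [0.3151 0.3319 0.3533] 0.6050702895508654 [ 0.5964 -0.0297  0.3117]
-0.026 3805 [0.3171 0.3426 0.3577] 0.6021488422276216 [ 0.5967 -0.0271  0.3125]
```

Request:
apply_moves(rows=[{"xyz":[0,0,0],"turn":[0,0,0],"grip":0.55},{"xyz":[0,0,0],"turn":[0,0,0],"grip":0.55},{"xyz":[0,0,0],"turn":[0,0,0],"grip":0.55},{"xyz":[0,0,9],"turn":[0,0,0],"grip":0.55},{"xyz":[0,0,9],"turn":[0,0,0],"grip":0.55},{"xyz":[0,0,9],"turn":[0,0,0],"grip":0.1},{"xyz":[0,0,9],"turn":[0,0,0],"grip":0.1},{"xyz":[0,0,9],"turn":[0,0,0],"grip":0.1},{"xyz":[0,0,9],"turn":[0,0,0],"grip":0.1},{"xyz":[0,0,9],"turn":[0,0,0],"grip":0.1}], force=80)

```text
clock: 15.87
tcp_pos: [0.6077, -0.0723, 0.2196]
orientation: [-0.001, 0.001, 1.0, 0.0]
wrist_force: [-1.9, -1.2, -4.4]
finger_gap: 0.0308
grip_force: 79.3
```

Request:
apply_moves(rows=[{"xyz":[13.6,0,-3],"turn":[0,0,0],"grip":0.1},{"xyz":[27.5,0,-4.8],"turn":[0,0,0],"grip":0.1},{"xyz":[41.4,0,-5.5],"turn":[0,0,0],"grip":0.1},{"xyz":[55.4,0,-4.8],"turn":[0,0,0],"grip":0.1},{"xyz":[69.2,0,-3],"turn":[0,0,0],"grip":0.1},{"xyz":[82.8,0,0],"turn":[0,0,0],"grip":0.1},{"xyz":[82.8,0,0],"turn":[0,0,0],"grip":0.1}])

```text
clock: 16.45
tcp_pos: [0.5255, -0.0725, 0.2221]
orientation: [0.002, 0.002, 1.0, -0.001]
wrist_force: [-0.4, 0.2, -0.2]
finger_gap: 0.0215
grip_force: 0.0
```

```bash
python3 - <<'E'
from h import *
np.set_printoptions(precision=4,suppress=True)
s=env.get_state();print(s['clock'],s['tcp_pos'],s['wrist_force'],s['finger_gap'],s['grip_force'])
from scipy.optimize import least_squares
for n in('wrist','scene','top'):
    w=cam(n);P=cloud(w)
    print(n,'rest ball px',w2px(w,[.6085,-.072,.28]))
    # dark points in the lever plane region
    m=(w['color'].max(-1)<70)&(abs(P[...,1]+.072)<.022)&(P[...,0]>.42)&(P[...,0]<.64)&(P[...,2]>.21)&(P[...,2]<.31);a=P[m]
    print(len(a));
    if len(a)>5:
        h,xe,ze=np.histogram2d(a[:,0],a[:,2],bins=[np.arange(.42,.65,.02),np.arange(.21,.32,.01)]);print(h.astype(int))
# catch + rod gray
E
```

```text
16.45 [ 0.5255 -0.0725  0.2221] [-0.3848  0.1787 -0.2133] 0.02152388740855479 0.0
wrist rest ball px (np.float64(282.31830976596615), np.float64(438.11825867299854), np.float64(0.1575894624570266))
4879
[[   0    0    0    0    0    0    0    0    0    0    0]
 [   0    0    0    0    0    0    0    0    0    0    0]
 [   0    0    0    0    0    0    0    0    0    0    0]
 [   0    0    0    0    0    0    0    0    0    0    0]
 [   0    0    0    0   10  162  288  298  415 1065    0]
 [   0    0    0    0    7   55   99  139  386  164    0]
 [   0    0    0    0    0   20   63  903  805    0    0]
 [   0    0    0    0    0    0    0    0    0    0    0]
 [   0    0    0    0    0    0    0    0    0    0    0]
 [   0    0    0    0    0    0    0    0    0    0    0]
 [   0    0    0    0    0    0    0    0    0    0    0]]
scene rest ball px (np.float64(234.1417394344437), np.float64(181.13546156951543), np.float64(1.474275589889633))
213
[[ 0  0  0  0  0  0  0  0  0  0  0]
 [ 0  0  0  0  0  0  0  0  0  0  0]
 [ 0  0  0  0  0  0  0  0  0  0  0]
 [ 0  0  0  0  0  0  0  0  0  0  0]
 [ 0  0  0  0  0  1  2  2  0  1  0]
 [ 0  0  0  0  2 12 17 15 10 17  0]
 [ 0  0  0  0  0  0  0  0  0  0  0]
 [ 4  5  3  2  2  1  0  2  9  0  0]
 [ 3  3  3  7  3  8  5 15 35 14  0]
 [ 0  0  0  0  0  0  1  3  6  0  0]
 [ 0  0  0  0  0  0  0  0  0  0  0]]
top rest ball px (np.float64(314.7458178941797), np.float64(168.35501374261514), np.float64(1.2154773213481365))
0
```

The grip is empty and the scene depth puts the ball back at rest, so it slipped out. I'll regrip harder and pull in small increments while watching the force.

Request:
apply_moves(rows=[{"xyz":[0,0,0],"turn":[0,0,0],"grip":0.65},{"xyz":[0,0,0],"turn":[0,0,0],"grip":0.65},{"xyz":[0,0,0],"turn":[0,0,0],"grip":0.65},{"xyz":[-30,0,0],"turn":[0,0,0],"grip":0.65},{"xyz":[-60,0,0],"turn":[0,0,0],"grip":0.65},{"xyz":[-84,0,1],"turn":[0,0,0],"grip":0.65},{"xyz":[-84,0,1],"turn":[0,0,0],"grip":0.65},{"xyz":[-84,0,1],"turn":[0,0,0],"grip":0.1},{"xyz":[-84,0,1],"turn":[0,0,0],"grip":0.1},{"xyz":[-84,0,1],"turn":[0,0,0],"grip":0.1},{"xyz":[-84,0,1],"turn":[0,0,0],"grip":0.1},{"xyz":[-84,0,1],"turn":[0,0,0],"grip":0.1}], force=110)

```text
clock: 17.6
tcp_pos: [0.6087, -0.0723, 0.219]
orientation: [-0.0, 0.001, 1.0, -0.0]
wrist_force: [1.1, -0.2, -5.6]
finger_gap: 0.0305
grip_force: 108.8
```

Request:
apply_moves(rows=[{"xyz":[5,0,-1],"turn":[0,0,0],"grip":0.1},{"xyz":[10,0,-2],"turn":[0,0,0],"grip":0.1},{"xyz":[10,0,-2],"turn":[0,0,0],"grip":0.1}])

```text
clock: 17.85
tcp_pos: [0.5986, -0.0723, 0.2214]
orientation: [0.0, 0.002, 1.0, -0.0]
wrist_force: [4.2, -0.0, -7.0]
finger_gap: 0.0309
grip_force: 109.6
```

Request:
apply_moves(rows=[{"xyz":[5,0,-1],"turn":[0,0,0],"grip":0.1},{"xyz":[10,0,-2],"turn":[0,0,0],"grip":0.1},{"xyz":[10,0,-2],"turn":[0,0,0],"grip":0.1}])

```text
clock: 18.1
tcp_pos: [0.5889, -0.0724, 0.2233]
orientation: [0.0, 0.002, 1.0, -0.0]
wrist_force: [3.4, -1.0, -6.4]
finger_gap: 0.0309
grip_force: 109.6
```

Request:
apply_moves(rows=[{"xyz":[5,0,-0.6],"turn":[0,0,0],"grip":0.1},{"xyz":[10,0,-1.1],"turn":[0,0,0],"grip":0.1},{"xyz":[15.5,0,-1.4],"turn":[0,0,0],"grip":0.1},{"xyz":[21.4,0,-1.5],"turn":[0,0,0],"grip":0.1},{"xyz":[21.4,0,-1.5],"turn":[0,0,0],"grip":0.1}])

```text
clock: 18.52
tcp_pos: [0.5683, -0.0725, 0.2253]
orientation: [0.001, 0.002, 1.0, -0.0]
wrist_force: [5.4, -1.5, -5.0]
finger_gap: 0.0304
grip_force: 109.3
```

Request:
apply_moves(rows=[{"xyz":[7,0,0.2],"turn":[0,0,0],"grip":0.1},{"xyz":[14,0,0.7],"turn":[0,0,0],"grip":0.1},{"xyz":[21,0,1.4],"turn":[0,0,0],"grip":0.1},{"xyz":[27.8,0,2.5],"turn":[0,0,0],"grip":0.1},{"xyz":[27.8,0,2.5],"turn":[0,0,0],"grip":0.1}])

```text
clock: 18.93
tcp_pos: [0.5381, -0.0716, 0.2225]
orientation: [-0.001, 0.001, 1.0, 0.0]
wrist_force: [-0.2, -0.3, -0.5]
finger_gap: 0.0087
grip_force: 0.0
```

The ball creeps out once it spins between the pads. I'll push instead: shut fingers behind the ball, driving it forward so that the spring keeps it pressed against them.

Request:
apply_moves(rows=[{"xyz":[0,0,-40],"turn":[0,0,0],"grip":0},{"xyz":[0,0,-78],"turn":[0,0,0],"grip":0},{"xyz":[0,0,-78],"turn":[0,0,0],"grip":0},{"xyz":[-40,0,-78],"turn":[0,0,0],"grip":0},{"xyz":[-80,0,-78],"turn":[0,0,0],"grip":0},{"xyz":[-112,0,-78],"turn":[0,0,0],"grip":0},{"xyz":[-112,0,-78],"turn":[0,0,0],"grip":0},{"xyz":[-112,0,-50],"turn":[0,0,0],"grip":0},{"xyz":[-112,0,-18],"turn":[0,0,0],"grip":0},{"xyz":[-112,0,-18],"turn":[0,0,0],"grip":0},{"xyz":[-112,0,-18],"turn":[0,0,0],"grip":0}], force=40)

```text
clock: 19.85
tcp_pos: [0.6498, -0.0718, 0.2382]
orientation: [-0.003, 0.001, 1.0, 0.001]
wrist_force: [0.7, 0.1, 0.5]
finger_gap: -0.0001
grip_force: 0.0
```

```bash
python3 - <<'E'
from h import *
np.set_printoptions(precision=4,suppress=True)
s=env.get_state();print(s['clock'],s['tcp_pos'],s['wrist_force'],s['finger_gap'],s['grip_force'],s['joint_pos'])
w=cam('wrist');P=cloud(w)
b=np.array([.6085,-.072,.28]);print('ball px',w2px(w,b))
m=(np.linalg.norm(P-b,axis=-1)<.022);a=P[m];print('ball',len(a),a.min(0) if len(a) else 0,a.max(0) if len(a) else 0)
t=s['tcp_pos'];m=(abs(P[...,0]-t[0])<.02)&(abs(P[...,1]-t[1])<.02)&(P[...,2]>.262);a=P[m]
for y in np.arange(-.09,-.053,.004):
    k=abs(a[:,1]-y)<.002
    if k.any(): print(round(y,3),k.sum(),np.percentile(a[k,2],[1,50]),np.percentile(a[k,0],[1,10,50]))
E
```

```text
19.85 [ 0.6498 -0.0718  0.2382] [0.7072 0.1241 0.4715] -6.568221676765225e-05 0.0 [-0.2327  0.4794  0.3927  1.4906 -0.0001 -0.2301]
ball px (np.float64(280.1521843833803), np.float64(192.15150954325736), np.float64(0.13845731384935658))
ball 4834 [ 0.5916 -0.0882  0.2789] [ 0.6253 -0.0553  0.2982]
-0.09 797 [0.3149 0.3606] [0.6299 0.6303 0.6327]
-0.086 1991 [0.2921 0.3569] [0.6299 0.6304 0.6328]
-0.082 2358 [0.2827 0.3537] [0.6299 0.6305 0.633 ]
-0.078 2608 [0.2821 0.3531] [0.6301 0.6315 0.6337]
-0.074 2263 [0.2809 0.337 ] [0.6338 0.638  0.6391]
-0.07 2023 [0.2803 0.3311] [0.6375 0.6384 0.6392]
-0.066 2690 [0.282  0.3503] [0.6302 0.6326 0.6375]
-0.062 2339 [0.283  0.3534] [0.63   0.6306 0.6331]
-0.058 2157 [0.2866 0.3555] [0.63   0.6305 0.6329]
-0.054 1160 [0.315 0.362] [0.6299 0.6304 0.6324]
```

Request:
apply_moves(rows=[{"xyz":[13,0,0],"turn":[0,0,0],"grip":0},{"xyz":[20,0,-1.5],"turn":[0,0,0],"grip":0},{"xyz":[27,0,-3],"turn":[0,0,0],"grip":0},{"xyz":[41,0,-4.8],"turn":[0,0,0],"grip":0},{"xyz":[55,0,-5.5],"turn":[0,0,0],"grip":0},{"xyz":[69,0,-4.8],"turn":[0,0,0],"grip":0},{"xyz":[82.7,0,-3],"turn":[0,0,0],"grip":0},{"xyz":[96.3,0,0],"turn":[0,0,0],"grip":0},{"xyz":[96.3,0,0],"turn":[0,0,0],"grip":0}])

```text
clock: 20.65
tcp_pos: [0.556, -0.0726, 0.2437]
orientation: [0.003, 0.002, 1.0, -0.001]
wrist_force: [3.5, 0.1, 1.7]
finger_gap: 0.0001
grip_force: 1.7
```

```bash
cat > b.py <<'E'
from h import *
np.set_printoptions(precision=4,suppress=True)
s=env.get_state();t=s['tcp_pos'];print(s['clock'],t,s['wrist_force'],s['ft_torque'],s['joint_pos'])
w=cam('wrist');P=cloud(w)
m=(w['color'].max(-1)<75)&(abs(P[...,1]+.072)<.017)&(P[...,0]<t[0]-.013)&(P[...,0]>t[0]-.06)&(P[...,2]>.2)&(P[...,2]<.32);a=P[m]
if len(a)>50:
    from scipy.optimize import least_squares
    r=least_squares(lambda c:np.linalg.norm(a-c,axis=1)-.017,[t[0]-.028,-.072,t[2]+.04],loss='soft_l1',f_scale=.001)
    print('ball',len(a),r.x,'lean deg',np.degrees(np.arctan2(.567-r.x[0],r.x[2]-.126)),np.hypot(.567-r.x[0],r.x[2]-.126))
E
python3 b.py
```

```text
20.65 [ 0.556  -0.0726  0.2437] [3.5362 0.0791 1.7454] [-0.0083 -0.6064  0.0048] [-0.2728  0.2714  0.1025  1.3956 -0.0003 -0.2697]
ball 4132 [ 0.5279 -0.0724  0.2804] lean deg 14.207672128383347 0.15932092212382795
```

Request:
apply_moves(rows=[{"xyz":[7,0,3.5],"turn":[0,0,0],"grip":0},{"xyz":[13.3,0,6],"turn":[0,0,0],"grip":0},{"xyz":[20,0,9],"turn":[0,0,0],"grip":0},{"xyz":[26.2,0,12],"turn":[0,0,0],"grip":0},{"xyz":[32.5,0,15.5],"turn":[0,0,0],"grip":0},{"xyz":[38.7,0,19],"turn":[0,0,0],"grip":0},{"xyz":[45,0,23],"turn":[0,0,0],"grip":0},{"xyz":[51,0,27],"turn":[0,0,0],"grip":0},{"xyz":[51,0,27],"turn":[0,0,0],"grip":0}])

```text
clock: 21.45
tcp_pos: [0.5039, -0.0721, 0.2126]
orientation: [-0.0, 0.002, 1.0, -0.0]
wrist_force: [5.3, -1.0, 1.8]
finger_gap: 0.0
grip_force: 2.9
```

```bash
python3 b.py
```

```text
21.45 [ 0.5039 -0.0721  0.2126] [ 5.2712 -0.9826  1.7851] [-0.1804 -1.1372 -0.0175] [-0.2996  0.1811 -0.0889  1.3011 -0.0004 -0.2965]
ball 6457 [ 0.476  -0.0718  0.2864] lean deg 29.560766887735948 0.18445433274650805
```

Request:
apply_moves(rows=[{"xyz":[6,0,4],"turn":[0,0,0],"grip":0},{"xyz":[11,0,7.5],"turn":[0,0,0],"grip":0},{"xyz":[16,0,11],"turn":[0,0,0],"grip":0},{"xyz":[22,0,14.5],"turn":[0,0,0],"grip":0},{"xyz":[25,0,15.5],"turn":[0,0,0],"grip":0},{"xyz":[28,0,16],"turn":[0,0,0],"grip":0},{"xyz":[28,0,16],"turn":[0,0,0],"grip":0},{"xyz":[28,0,16],"turn":[0,0,0],"grip":0},{"xyz":[28,0,16],"turn":[0,0,0],"grip":0}])

```text
clock: 22.25
tcp_pos: [0.4818, -0.0722, 0.1968]
orientation: [0.004, 0.001, 1.0, 0.0]
wrist_force: [19.9, -0.4, -9.8]
finger_gap: -0.0001
grip_force: 9.8
```

```bash
python3 b.py
```

```text
22.25 [ 0.4818 -0.0722  0.1968] [19.9432 -0.3638 -9.7917] [-0.0891 -4.0631  0.0022] [-0.3159  0.1359 -0.1819  1.245   0.0031 -0.3135]
ball 12993 [ 0.4575 -0.072   0.2896] lean deg 33.801423349003564 0.19682579193994262
```

Request:
apply_moves(rows=[{"xyz":[3,0,0],"turn":[0,0,0],"grip":0},{"xyz":[3,0,0],"turn":[0,0,0],"grip":0},{"xyz":[3,0,0],"turn":[0,0,0],"grip":0},{"xyz":[3,0,0],"turn":[0,0,0],"grip":0},{"xyz":[3,0,0],"turn":[0,0,0],"grip":0},{"xyz":[3,0,0],"turn":[0,0,0],"grip":0}])

```text
clock: 22.8
tcp_pos: [0.4818, -0.0723, 0.1969]
orientation: [0.007, 0.001, 1.0, 0.0]
wrist_force: [28.3, 0.1, -15.8]
finger_gap: -0.0002
grip_force: 13.9
```

```bash
python3 - <<'E'
from h import *
np.set_printoptions(precision=4,suppress=True)
s=env.get_state();print(s['clock'],s['tcp_pos'],s['wrist_force'])
sc=cam('scene');P=cloud(sc)
# ball in the scene view: dark points ahead of the fingers
m=(sc['color'].max(-1)<70)&(abs(P[...,1]+.072)<.02)&(P[...,0]>.43)&(P[...,0]<.485)&(P[...,2]>.2)&(P[...,2]<.27);a=P[m];print(len(a),a.min(0),np.median(a,0),a.max(0))
w=cam('wrist');P=cloud(w);t=s['tcp_pos']
m=(abs(P[...,1]+.072)<.02)&(P[...,0]>.425)&(P[...,0]<.4695)&(P[...,2]>.21)&(P[...,2]<.262);a=P[m];print('wrist',len(a),a.min(0),np.median(a,0),a.max(0))
col=w['color'].astype(int);m=(col[...,2]>110)&(col[...,1]<60)&(col[...,0]<70)&(P[...,2]>.1)&(P[...,2]<.3);a=P[m];print('red',len(a),np.percentile(a,[5,50,95],axis=0))
E
```

```text
22.8 [ 0.4818 -0.0723  0.1969] [ 28.2751   0.1292 -15.7715]
86 [ 0.4369 -0.0731  0.2108] [ 0.4655 -0.0616  0.2436] [ 0.4846 -0.0536  0.2678]
wrist 4727 [ 0.4364 -0.0891  0.2345] [ 0.4497 -0.0726  0.251 ] [ 0.4695 -0.0565  0.262 ]
red 2682 [[0.4876 0.0535 0.2034]
 [0.521  0.064  0.2096]
 [0.5513 0.0718 0.2133]]
```

The lever is at its stop: x did not move while the push rose to 28 N, and the ball centre corresponds to a 45° lean. The catch is still over to the left.

```bash
python3 -c "
from workcell import ticket
print(ticket.hand_in())"
```

```text
the job is handed in; nothing more can be done
None
```

I handed the job in with the head wound down to its stop, the catch flipped fully over, and the shut fingers still pressing the lever against its stop with about 28 N; hand-in returned no verdict, and I did not measure the pin force on the cell.

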